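# Load the fixture behind the chip guard and snap its door shut

### The arm

A 6-joint arm with a two-finger parallel gripper is mounted at the origin on the work surface. World frame = base frame: x ahead of the robot, y to its left, z up, the work surface at z = 0. Lengths are in m, angles in degrees, forces in N, time in s.
With the tool pointing down it reaches from about 0.25 to 0.725 m from the base axis. Payload 9.7 kg.
Tool frame: the origin (TCP) lies at the very end of the fingers, on their centre line; the grasp point (between the pads) lies 19 mm behind it; z points along the fingers, y is the direction in which the jaws open and shut (so a half turn about z gives the same grasp; the last joint's range is limited). The gripper opens to 85 mm and grips with 20 to 120 N. Pads are 22 mm wide; open, the fingers measure 114 mm over their backs; the gripper's body (76 mm by 85 mm) begins 54 mm behind the grasp point. The pads swing forward as they close: fully open they stand 13 mm farther back than shut.
Start: joints at [64.286, 4.979, 10.078, 95.1, 0, 90], TCP at [0.239, 0.496, 0.231] pointing down, gripper open.
Joint ranges: [-179.16, 179.16], [-48.56, 103.87], [-65.8, 70.77], [-126.05, 130.52], [-82.76, 87.17], [-180, 180]. Speed limits (degrees/s): [127.2, 127.2, 147.25, 180, 180, 180].

### API

Orientations are given as [roll, pitch, yaw] about the fixed x, y, z axes, in that order (R = Rz(yaw) Ry(pitch) Rx(roll)).
In Python, from workcell import bot gives the robot as it stands.
- The arm moves only by the shell command python3 -m pendant 'ROWS' [FORCE]. ROWS is JSON, a list that holds one entry, the list of rows, each a list of 7 numbers: the shift along the tool's x, y, z in cm, then the turn, a rotation vector about the tool's x, y, z in rad, then the opening in per cent of the stroke, from 0 (shut) to 100 (fully open). In form: [[[dx, dy, dz, ax, ay, az, gripper], ...]]. A call has 1 to 5 rows; each row shifts and turns the pose as measured when the row begins, along the tool's axes as they then stand; what a row does not reach is not made up. A row lasts 1/12 s, in which the tool goes at most 41.7 mm and 7.16 degrees, less where a joint would pass 70% of its speed; a pose out of reach is approached as far as the arm can. A call with a gripper value outside its range is refused whole. The fingers move at their own pace and stop on an object; FORCE is the grip in N (left out, the last holds). Time passes only in rows, so rows that do not move let the fingers close. It gives the time, the measured TCP pose, the force and the opening at its end, in the units of the state.
- bot.get_obs(): the state, without advancing time (a new reading comes with each control period).
- bot.camera(name): name is "scene" or "top" or "wrist"; returns the picture (384x512x3 uint8, red, green, blue); there is no depth.
- bot.get_calibration(name): a dict with "intrinsics" (3x3 intrinsics, pixels), "D" ([k1, k2, p1, p2, k3] as OpenCV has them; the pictures are not rectified), "pose" (4x4, takes a point from camera to world coordinates); the wrist camera has in their place "T_tool_cam" (4x4, takes a point from camera to tool coordinates, whose origin is the TCP and whose axes are the flange's). Camera axes: x right, y down, z forward; pixel columns grow to the right and rows downward; lengths in m; the calibration is good to about 2 mm. A picture is of the moment at which its call begins: read the wrist's pose just before it. get_calibration takes no time and is no camera call.
- bot.job_done(): hands the job in, once; it reports no verdict.
Trained networks look in the newest picture that a camera, given by its name, has taken for a name from the list of things; names that differ only in an ending like _2 or _b are one class to them, and where a whole thing is asked for, a point or a joint stands for the part that bears it (a point fixed in the world has none). Each returns a list of dicts, best first, with "confidence" (0 to 1); they miss things now and then, are a little off and sometimes report something else, mostly with a low value. They report only what shows in the picture. A call takes as long as a camera call. They do not tell look-alikes from the thing itself.
- bot.masks_of(camera, thing): "pixels" (384x512 bool, what is visible of it) and "extent" ([left, top, right, bottom] in pixels, round what is visible of it).
- bot.mark_of(camera, thing): "uv" ([column, row] in pixels: a listed point, or the origin of a listed thing).
The state is a dict: "time": time; "q": joint angles; "qd": joint speeds; "joint_efforts": joint torques, N m; "ee_pos": TCP position; "tcp_rot": TCP orientation; "wrist_force": force on the tool from outside, world axes, zero at the start; "torque": the same for the moment, N m; "opening": finger opening in m.
Only numpy, scipy, OpenCV 4.12 (cv2) and the standard library are available. Lean on these libraries where they do the work, as an engineer would, in place of code of your own. Each camera call takes 0.05 s, during which the arm holds its last target. There are 200 camera calls.

### The job

Pull the yellow door of the chip guard well open past its roller catch, then lift the sprung clip by its red rod until it clicks and stays up. Slide every brass blank that is lying on the rubber mat into a bay of its own, flat on the bed under the clip shaft and fully home against the back stop; then lower the clip onto them and push the door until it snaps shut, leaving the other things on the bench where they are.

Things in the scene. Friction and masses are not known exactly. Their poses are not given: they have to be found in the camera images.
- guard: Roofless chip guard, fixed: grey walls round a steel bed. Origin on the bench, mid closed-door plane; x inward to the back stop, y across to the door hinge, z up. Turned about a quarter turn: the door looks to world -y, hinge end nearest the robot. mm in its frame: bed top z 20 from x 11; side walls y +-131, 5 thick, top z 80; back wall x 216, top z 60; back stop face x 175, 18 high
- bay0 (a point): Centre of a blank lying fully home in the bay at y +61 (guard frame 110, 61, 26 mm; axes as the guard's). Bays are 44 mm wide between 8 mm high ribs that run from x 94 (rounded ends) to the back stop; a yellow stripe on the bed at x 30 marks each
- bay1 (a point): The same for the middle bay (110, 0, 26)
- bay2 (a point): The same for the bay at y -61 (110, -61, 26). Beside it, at y -123, x 114 to 148, an upright steel plate (top z 110) carries the plunger that holds the clip up
- door (a joint): Door angle, rad: 0 shut on its stop, grows as it swings outward (free end to guard -x), at most 1.9. Light friction: it stays where left. The roller catch bites below about 0.07; it takes about 7 to 10 N at the handle to pull or push through; below 0.03 the roller snaps the door shut and holds it at 0
- door_handle (a point): Upright round steel pin with a red top, 16 mm thick, on the door's top edge (z 80 to 136 above the bench), 200 mm from the hinge axis; the point is on its axis at z 108. Moves with the door, whose yellow panel is 6 mm thick, z 14 to 80, 240 mm long from the hinge
- door_hinge (a point): Point on the door's upright hinge axis, at the handle's height (guard frame 0, 120, 108 mm); fixed
- clip (a joint): Clip angle, rad: 0 fully down with empty bays, about 0.2 resting on blanks, 1.5 fully up. A spring always pulls it down (about 3 N at its feet). A plunger bites above about 1.2: lifting through takes about 10 N at the rod, and from about 1.4 on it holds the clip up at 1.5. Pulled back below about 1.35 it springs down by itself
- clip_rod (a point): Grip point on the clip's red rod: round, 10 mm thick, 136 mm along guard y; here 47 mm are free between the middle and the +y blue finger. 63 mm from the hinge axis: at clip angle 0 it is 55 mm towards the door and 30 mm above the axis; at 1.5, 26 mm behind and 57 mm above. The fingers' black feet press on the blanks 45 mm from the axis
- clip_hinge (a point): Point on the clip's hinge axis (along guard y), level with the grip point (guard frame 140, 30.5, 44 mm); fixed. The shaft there is 12 mm thick: 18 mm free between bed and shaft. With the clip up, its feet still reach 24 mm out from the axis towards the door, about 44 mm above it
- mat: Black rubber mat, 200 x 300 x 4 mm, flat on the bench, fixed; origin at the centre of its underside; the blanks lie on it
- blank0_mid (a point): Centre of blank0: a flat brass blank, 130 (its x) x 36 (its y) x 12 mm (its z), 0.3 kg, two small dark dots on its top; either end may go in first. Two or three of the three are there; the others are absent (None)
- blank1_mid (a point): Centre of blank1: a flat brass blank, 130 (its x) x 36 (its y) x 12 mm (its z), 0.3 kg, two small dark dots on its top; either end may go in first. Two or three of the three are there; the others are absent (None)
- blank2_mid (a point): Centre of blank2: a flat brass blank, 130 (its x) x 36 (its y) x 12 mm (its z), 0.3 kg, two small dark dots on its top; either end may go in first. Two or three of the three are there; the others are absent (None)
- screwdriver_grip (a point): Bystander: red-handled screwdriver, 200 mm, lying on the bench. Leave alone
- bushing_mid (a point): Bystander: turned steel flanged bushing, 60 mm across, 55 mm high, standing. Leave alone
- mug_rim (a point): Bystander: blue mug, 90 mm high; the point is the centre of its mouth. Leave alone
- hammer_grip (a point): Bystander: wooden-handled hammer, 260 mm, lying flat. Leave alone
- gauge_case_mid (a point): Bystander: dark wooden gauge case, 150 x 90 x 40 mm. Leave alone
There are look-alikes about, which are no part of the job. What is shaped like the part that bears blank2_mid but orange is not meant.

How it is judged:
By the outcome, as a careful person would: the job done as asked, in the order asked, and still so for the second after the job is handed in, with the robot touching nothing.
Of blank0, blank1, blank2 only 2 to 3 are there at a start; the rules pass over those that are not, and their reading is None.
At some moment in a run one of blank0, blank1, blank2 may be knocked a few centimetres aside while the robot is not near it.
It also fails if it takes over 210 s, if anything falls off the work surface, if the arm or the gripper's body presses on something with over 40 N, if the wrist force passes 120 N, or if a joint passes its speed limit or range.

## Working session

There is one attempt and no reset: what is moved stays moved. The work goes in short steps, Python scripts to look and compute and a shell command to move; the robot and the scene stay as the last step left them, time stands still between calls to the robot, and variables do not carry over. Pictures are saved under pics/ and viewed, about 12 in all and at most 16, crops included, and the job is handed in when it is done.

```bash
mkdir -p pics; ls; cat > h.py <<'E'
import numpy as np, cv2
from workcell import bot
from scipy.spatial.transform import Rotation as R
def cal(c):
    k=bot.get_calibration(c); K=np.array(k["intrinsics"]);D=np.array(k["D"])
    if "pose" in k: P=np.array(k["pose"])
    else:
        o=bot.get_obs(); T=np.eye(4); T[:3,:3]=R.from_euler('xyz',o["tcp_rot"],degrees=True).as_matrix(); T[:3,3]=o["ee_pos"]; P=T@np.array(k["T_tool_cam"])
    return K,D,P
def w(c,uv,z):  # pixel->world at height z
    K,D,P=cal(c); n=cv2.undistortPoints(np.array(uv,float).reshape(-1,1,2),K,D).reshape(-1,2)
    d=np.c_[n,np.ones(len(n))]@P[:3,:3].T; o=P[:3,3]
    return o+d*((z-o[2])/d[:,2])[:,None]
def px(c,X):
    K,D,P=cal(c); Q=np.linalg.inv(P); 
    return cv2.projectPoints(np.array(X,float).reshape(-1,3),cv2.Rodrigues(Q[:3,:3])[0],Q[:3,3],K,D)[0].reshape(-1,2)
def save(c,n,box=None,s=1):
    im=bot.camera(c); a=im[...,::-1]
    if box: a=a[box[1]:box[3],box[0]:box[2]]
    if s!=1: a=cv2.resize(a,None,fx=s,fy=s,interpolation=cv2.INTER_CUBIC)
    cv2.imwrite("pics/%s.png"%n,a); return im
def st():
    o=bot.get_obs(); print({k:np.round(o[k],3).tolist() for k in("time","q","ee_pos","tcp_rot","wrist_force","opening")})
def tool(dst,rpy=None):  # shift in cm (tool axes) and rotvec to reach
    o=bot.get_obs(); A=R.from_euler('xyz',o["tcp_rot"],degrees=True)
    print("d cm",np.round(A.inv().apply(np.array(dst)-o["ee_pos"])*100,2), "rv",None if rpy is None else np.round((A.inv()*R.from_euler('xyz',rpy,degrees=True)).as_rotvec(),3))
E
python3 - <<'E'
from h import *
st()
for c in("top","scene"):
    im=save(c,c+"0",s=1.5)
    print(c,np.round(cal(c)[2],3).tolist())
    for t,z in [("guard",0),("door_handle",.108),("door_hinge",.108),("clip_rod",.074),("clip_hinge",.044),("bay0",.026),("bay1",.026),("bay2",.026),("mat",0),("blank0_mid",.01),("blank1_mid",.01),("blank2_mid",.01)]:
        for r in bot.mark_of(c,t)[:4]: print(c,t,round(r["confidence"],2),np.round(r["uv"],1),np.round(w(c,r["uv"],z)[0],4))
E
```

```text
pics
{'time': 0.0, 'q': [64.286, 5.01, 10.033, 95.099, -0.001, 90.001], 'ee_pos': [0.239, 0.495, 0.231], 'tcp_rot': [-179.923, 0.001, 154.285], 'wrist_force': [0.198, -0.679, 0.77], 'opening': 0.085}
top [[-0.013, -0.991, 0.131, 0.273], [-1.0, 0.013, 0.004, 0.018], [-0.006, -0.131, -0.991, 1.983], [0.0, 0.0, 0.0, 1.0]]
top guard 0.79 [228.7 193. ] [ 0.5493  0.1215 -0.    ]
top door_handle 0.62 [228.6 171.9] [0.6178 0.1158 0.108 ]
top door_hinge 0.84 [221.6 216.3] [0.4437 0.144  0.108 ]
top clip_rod 0.67 [202.9 196.7] [0.5256 0.2201 0.074 ]
top clip_hinge 0.75 [189.2 196.5] [0.5312 0.2787 0.044 ]
top clip_hinge 0.59 [198.6 205.2] [0.4954 0.2406 0.044 ]
top bay0 0.98 [201.9 189.1] [0.5633 0.2293 0.026 ]
top bay0 0.74 [200.8 175.2] [0.6208 0.2339 0.026 ]
top bay0 0.6 [198.6 206.3] [0.4929 0.2427 0.026 ]
top bay1 0.98 [201.9 189.1] [0.5633 0.2293 0.026 ]
top bay1 0.74 [200.8 175.2] [0.6208 0.2339 0.026 ]
top bay1 0.6 [198.6 206.3] [0.4929 0.2427 0.026 ]
top bay2 0.98 [201.9 189.1] [0.5633 0.2293 0.026 ]
top bay2 0.74 [200.8 175.2] [0.6208 0.2339 0.026 ]
top bay2 0.6 [198.6 206.3] [0.4929
[... 630 characters left out ...]
4] [0.6505 0.1846 0.108 ]
scene clip_rod 0.92 [299.2 161.1] [0.5262 0.2221 0.074 ]
scene bay0 0.89 [310.8 168.5] [0.5545 0.255  0.026 ]
scene bay0 0.68 [297.2 164. ] [0.5096 0.239  0.026 ]
scene bay1 0.89 [310.8 168.5] [0.5545 0.255  0.026 ]
scene bay1 0.68 [297.2 164. ] [0.5096 0.239  0.026 ]
scene bay2 0.89 [310.8 168.5] [0.5545 0.255  0.026 ]
scene bay2 0.68 [297.2 164. ] [0.5096 0.239  0.026 ]
scene mat 0.91 [167.8 282.9] [ 0.4904 -0.3198  0.    ]
scene blank0_mid 0.54 [287.7 192.6] [0.5524 0.1399 0.01  ]
scene blank1_mid 0.93 [172.3 284.2] [ 0.5067 -0.3148  0.01  ]
scene blank2_mid 0.95 [189.6 252. ] [ 0.4705 -0.2139  0.01  ]
scene blank2_mid 0.91 [102.5 244.9] [ 0.2595 -0.376   0.01  ]
```

View pics/top0.png

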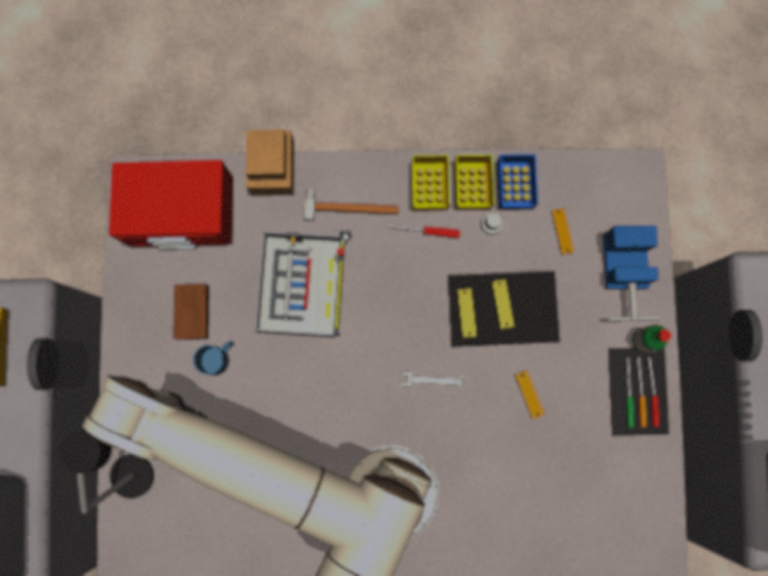

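View pics/scene0.png

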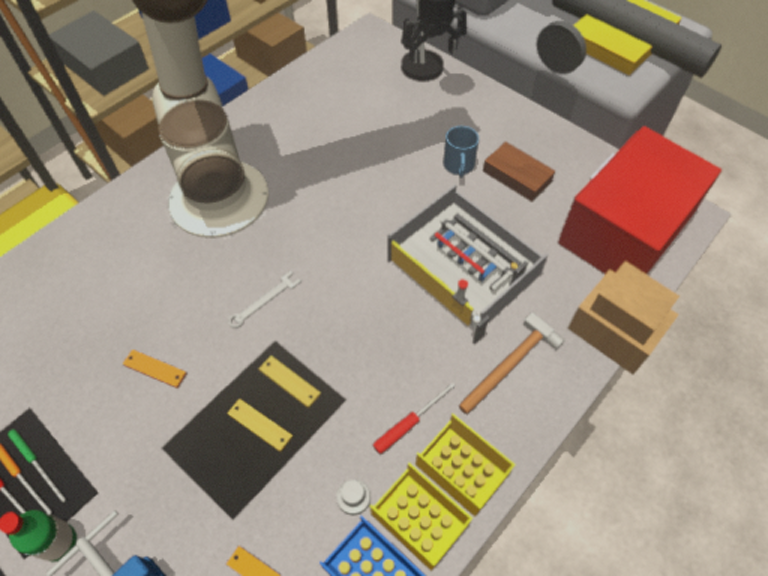

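The pictures show two brass blanks on the mat, at about (467,313) and (502,304) in the enlarged top view. The two orange look-alikes are off the mat. The guard stands at about (300,285) with its door to the right and the handle at about (343,250). Next I rise, turn the tool and look with the wrist camera.

```bash
python3 -m pendant '[[[0,0,-3,0,0,0.12,100],[0,0,-4,0,0,0.12,100],[0,0,-4,0,0,0.12,60],[0,0,-4,0,0,0.12,0],[0,0,-2,0,0,0.12,0]]]' | tail -3; python3 -m pendant '[[[0,0,0,0,0,0.12,0],[0,0,0,0,0,0.12,0],[0,0,0,0,0,0.12,0],[0,0,0,0,0,0.12,0],[0,0,0,0,0,0.0,0]]]' >/dev/null; python3 - <<'E'
from h import *
st(); tool([.53,.16,.40],[180,0,92]); print(np.round(bot.get_calibration("wrist")["T_tool_cam"],3).tolist(), bot.get_calibration("wrist")["intrinsics"])
E
```

```text
tcp_rot: [-179.4, 0.4, 118.8]
wrist_force: [0.3, 0.0, 0.4]
opening: 0.0516
{'time': 2.133, 'q': [64.287, 14.44, 41.7, 117.411, 0.0, 154.444], 'ee_pos': [0.238, 0.494, 0.407], 'tcp_rot': [-179.934, 0.136, 89.843], 'wrist_force': [-0.603, 0.082, 0.103], 'opening': -0.0}
d cm [-33.32  29.3    0.77] rv [-0.001  0.002 -0.038]
[[-0.0, -0.95, -0.313, 0.081], [1.0, 0.0, -0.001, -0.0], [0.001, -0.313, 0.95, -0.144], [0.0, 0.0, 0.0, 1.0]] [[320.96199243   0.         258.70577047]
 [  0.         320.96199243 194.28978882]
 [  0.           0.           1.        ]]
```

```bash
for i in 1; do python3 -m pendant '[[[-3,2.6,0,0,0,0,0],[-3,2.6,0,0,0,0,0],[-3,2.6,0,0,0,0,0],[-3,2.6,0,0,0,0,0],[-3,2.6,0,0,0,0,0]]]'>/dev/null;  python3 -m pendant '[[[-3,2.6,0,0,0,0,0],[-3,2.6,0,0,0,0,0],[-3,2.6,0,0,0,0,0],[-3,2.6,0,0,0,0,0],[-2,2.6,0,0,0,0,0]]]'>/dev/null; python3 -m pendant '[[[0,2.6,0,0,0,0,0],[0,0,0,0,0,0,0]]]'>/dev/null;done
python3 - <<'E'
from h import *
st(); save("wrist","w1",s=1.5)
for t,z in [("guard",0),("door_handle",.108),("door_hinge",.108),("clip_rod",.074),("clip_hinge",.044),("bay0",.026)]:
    for r in bot.mark_of("wrist",t)[:4]: print(t,round(r["confidence"],2),np.round(r["uv"],1),np.round(w("wrist",r["uv"],z)[0],4))
E
```

```text
{'time': 3.133, 'q': [20.185, 18.806, 46.705, 118.234, -0.207, 106.887], 'ee_pos': [0.54, 0.197, 0.403], 'tcp_rot': [-179.739, 0.295, 93.299], 'wrist_force': [-0.367, -0.013, -1.603], 'opening': -0.0}
guard 0.76 [262.3 177.8] [0.5454 0.128  0.    ]
door_handle 0.36 [262.8 176.9] [0.5428 0.1596 0.108 ]
door_hinge 0.96 [181.4 181.8] [0.426  0.1459 0.108 ]
clip_rod 0.76 [254.8 128.4] [0.527  0.2237 0.074 ]
clip_hinge 0.92 [255.2  92.1] [0.5245 0.2747 0.044 ]
clip_hinge 0.59 [321.3 206.7] [0.6461 0.0965 0.044 ]
bay0 0.94 [236.  110.5] [0.4954 0.2447 0.026 ]
bay0 0.69 [311.7 120.5] [0.6174 0.2362 0.026 ]
bay0 0.66 [274.3 116.4] [0.5569 0.239  0.026 ]
```

View pics/w1.png

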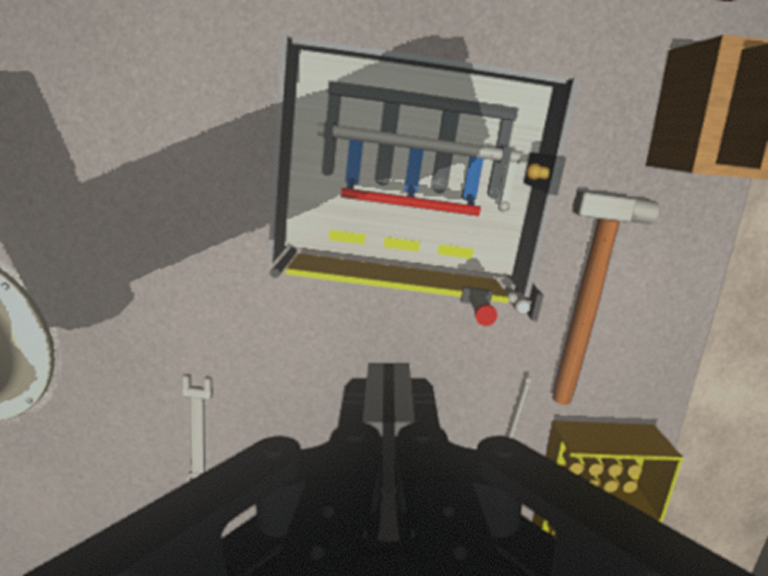

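The picture shows the guard squarely, with the handle's red top at (486,315), the red rod from (345,192) to (478,210) and the hinge near (285,262). I'll fit the guard pose to these points.

```bash
python3 - <<'E'
from h import *
from scipy.optimize import least_squares
rt=np.array([[486,315]])/1.5
G=[];U=[]
for u,g in [((324,210),(0,-80,136)),((181.4,181.8),(0,120,108)),((255.2,92.1),(140,30.5,44)),((236,110.5),(110,61,26)),((311.7,120.5),(110,-61,26)),((274.3,116.4),(110,0,26)),((262.3,177.8),(0,0,0)),((254.8,128.4),(85,30.5,74)),((194,26.5),(216,131,60)),((381,54),(216,-131,60))]:
    G.append(g);U.append(u)
G=np.array(G)/1e3;U=np.array(U)
def wp(p,g): c,s=np.cos(p[2]),np.sin(p[2]); return np.c_[p[0]+c*g[:,0]-s*g[:,1],p[1]+s*g[:,0]+c*g[:,1],g[:,2]]
K,D,P=cal("wrist");Q=np.linalg.inv(P);rv=cv2.Rodrigues(Q[:3,:3])[0]
f=lambda p:(cv2.projectPoints(wp(p,G),rv,Q[:3,3],K,D)[0].reshape(-1,2)-U).ravel()
s=least_squares(f,[.55,.125,1.5],loss='soft_l1'); print(s.x,np.degrees(s.x[2])); print(np.round(f(s.x).reshape(-1,2),1).tolist())
h=wp(s.x,np.array([[0,-80,108],[0,120,108],[85,30.5,74],[140,30.5,44]])/1e3);print(np.round(h,4).tolist())
E
```

```text
[0.54720439 0.13242658 1.48566942] 85.12258734171624
[[-1.7, -0.3], [1.3, 2.4], [2.7, 0.3], [0.3, -1.6], [-0.0, -0.4], [-0.1, -1.9], [1.5, -1.7], [-2.2, 2.8], [0.2, -0.3], [-3.8, 1.5]]
[[0.6269, 0.1256, 0.108], [0.4276, 0.1426, 0.108], [0.524, 0.2197, 0.074], [0.5287, 0.2745, 0.044]]
```

```bash
cat >> h.py <<'E'
GP=(0.5472,0.1324,np.radians(85.1))
def gw(x,y,z):
    c,s=np.cos(GP[2]),np.sin(GP[2]); x,y,z=x/1e3,y/1e3,z/1e3
    return np.array([GP[0]+c*x-s*y,GP[1]+s*x+c*y,z])
def wg(X): 
    c,s=np.cos(GP[2]),np.sin(GP[2]); d=np.array(X)[:2]-GP[:2]
    return np.round([1e3*(c*d[0]+s*d[1]),1e3*(-s*d[0]+c*d[1]),1e3*X[2]],1)
E
python3 - <<'E'
from h import *
tool(gw(32,-82,96),[180,0,85.1])
E
```

```text
d cm [-4.65  9.44 31.18] rv [0.001 0.003 0.144]
```

```bash
python3 -m pendant '[[[-1.5,3.1,2,0,0,0,0],[-1.5,3.1,2,0,0,0,0],[-1.6,3.2,2,0,0,0,0],[0,0,3,0,0,0.12,0],[0,0,3,0,0,0.024,0]]]'>/dev/null;  python3 -m pendant '[[[0,0,3,0,0,0,0],[0,0,3,0,0,0,0],[0,0,3,0,0,0,0],[0,0,2,0,0,0,0],[0,0,0,0,0,0,0]]]'>/dev/null
python3 - <<'E'
from h import *
st(); print(wg(bot.get_obs()["ee_pos"])); tool(gw(32,-82,96),[180,0,85.1])
E
```

```text
{'time': 4.317, 'q': [14.637, 18.202, 18.973, 89.987, -0.102, 108.788], 'ee_pos': [0.634, 0.165, 0.173], 'tcp_rot': [179.226, -0.156, 85.85], 'wrist_force': [-0.14, -0.341, -1.399], 'opening': -0.0}
[ 40.  -83.9 172.9]
d cm [-0.82 -0.31  7.68] rv [ 0.013 -0.003  0.013]
```

```bash
python3 -m pendant '[[[-0.4,-0.3,2.5,0.013,0,0.013,0],[-0.4,0,2.6,0,0,0,0],[0,0,2.6,0,0,0,0],[0,0,0,0,0,0,0]]]'|tail -2;  python3 -m pendant '[[[-1,0,0,0,0,0,0],[-1,0,0,0,0,0,0],[-1,0,0,0,0,0,0],[-1,0,0,0,0,0,0],[0,0,0,0,0,0,0]]]'
python3 - <<'E'
from h import *
st(); print(wg(bot.get_obs()["ee_pos"]))
E
```

```text
wrist_force: [-0.9, -0.5, -0.5]
opening: 0.0002
time: 5.07
ee_pos: [0.628, 0.121, 0.1104]
tcp_rot: [179.2, -0.7, 85.8]
wrist_force: [0.2, -0.3, 0.1]
opening: -0.0004
{'time': 5.067, 'q': [10.704, 15.582, 8.842, 82.294, 0.456, 104.952], 'ee_pos': [0.628, 0.121, 0.11], 'tcp_rot': [179.185, -0.69, 85.761], 'wrist_force': [0.189, -0.286, 0.132], 'opening': -0.0}
[ -4.4 -81.5 110.4]
```

```bash
python3 - <<'E'
from h import *
save("scene","s1",(230,100,400,240),4)
E
```

```text
(no output)
```

View pics/s1.png

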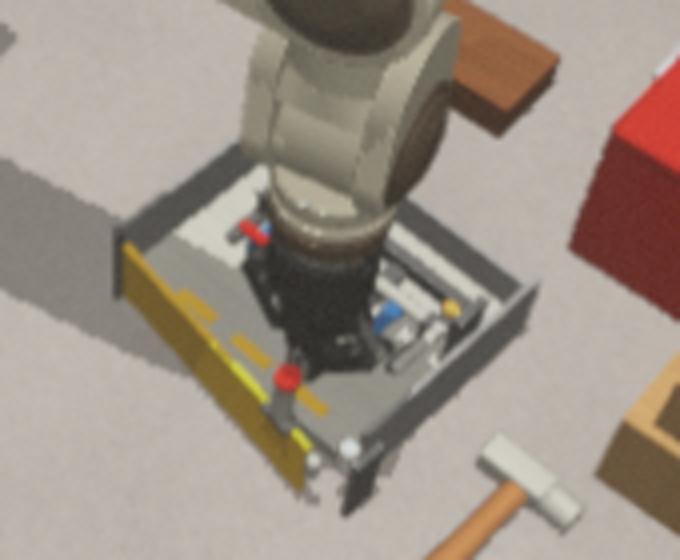

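```bash
python3 -m pendant '[[[-2,-0.4,0.5,0.01,0,0,0],[-2,-0.5,0.5,0,0,0,0],[-2,-0.5,0,0,0,0,0],[-1.5,-0.4,0,0,0,0,0],[-2,-1.4,0,0,0,0,0]]]'|tail -2;  python3 -m pendant '[[[-2,-1.5,0,0,0,0,0],[-2,-1.5,0,0,0,0,0],[-2,-1.6,0,0,0,0,0],[-1.2,-2,0,0,0,0,0],[-1,-2,0,0,0,0,0]]]' |tail -2
python3 - <<'E'
from h import *
st(); print(wg(bot.get_obs()["ee_pos"]))
E
python3 -m pendant '[[[-1,-2,0,0,0,0,0],[-0.8,-2,0,0,0,0,0],[-0.2,-2,0,0,0,0,0],[0,-2,0,0,0,0,0],[0,0,0,0,0,0,0]]]' |tail -2
python3 - <<'E'
from h import *
st(); print(wg(bot.get_obs()["ee_pos"]))
save("scene","s2",(180,100,380,250),4)
E
```

```text
wrist_force: [0.7, 1.0, -0.5]
opening: -0.0
wrist_force: [0.8, 0.1, 0.9]
opening: 0.0002
{'time': 5.95, 'q': [-6.412, -3.46, -12.228, 80.035, 1.067, 87.696], 'ee_pos': [0.499, -0.051, 0.107], 'tcp_rot': [178.76, -1.018, 85.914], 'wrist_force': [0.76, 0.057, 0.946], 'opening': 0.0}
[-186.6   32.1  106.8]
wrist_force: [1.0, 0.1, 0.7]
opening: 0.0
{'time': 6.367, 'q': [-10.145, -15.525, -22.393, 81.51, 1.091, 84.201], 'ee_pos': [0.414, -0.068, 0.109], 'tcp_rot': [178.276, -0.921, 85.683], 'wrist_force': [1.008, 0.133, 0.735], 'opening': 0.0}
[-211.6  116.   109.5]
```

View pics/s2.png

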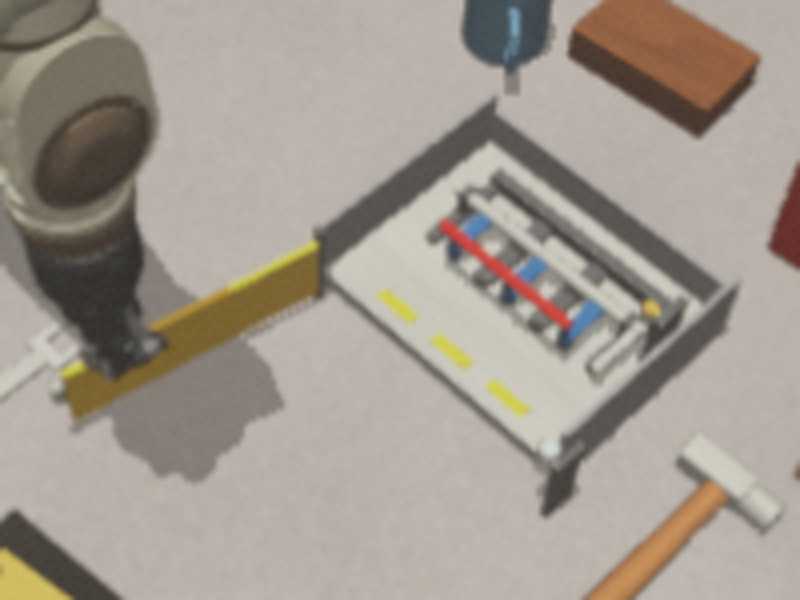

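The door stands open at about 1.6 rad. Next is the clip: rise, turn a quarter turn and move over the rod.

```bash
python3 -m pendant '[[[0,1.5,-1,0,0,0,0],[0,1,-3,0,0,-0.12,0],[0,0,-4,0,0,-0.12,0],[0,0,-4,0,0,-0.12,0],[0,0,-2,0,0,-0.12,0]]]'|tail -2;  python3 -m pendant '[[[0,0,0,0,0,-0.12,30],[0,0,0,0,0,-0.12,30],[0,0,0,0,0,-0.12,30],[0,0,0,0,0,-0.12,30],[0,0,0,0,0,-0.12,30]]]' |tail -2; python3 -m pendant '[[[0,0,0,0,0,-0.12,30],[0,0,0,0,0,-0.12,30],[0,0,0,0,0,-0.12,30],[0,0,0,0,0,-0.12,30],[0,0,0,0,0,0,30]]]' |tail -2
python3 - <<'E'
from h import *
st(); tool(gw(85,30.5,180),[180,0,175.1])
E
```

```text
wrist_force: [0.4, -0.6, -0.0]
opening: 0.0
wrist_force: [-0.4, 0.6, 0.3]
opening: 0.0256
wrist_force: [-0.4, -0.6, 0.3]
opening: 0.0261
{'time': 7.667, 'q': [-9.972, -9.827, -0.212, 96.621, 1.015, -8.666], 'ee_pos': [0.45, -0.074, 0.268], 'tcp_rot': [179.448, 3.113, 178.705], 'wrist_force': [-0.364, -0.556, 0.342], 'opening': 0.026}
d cm [-6.24 29.44  9.39] rv [0.011 0.054 0.063]
```

```bash
python3 -m pendant '[[[-0.8,3.6,0,0.011,0.05,0.06,30],[-0.8,3.6,0,0,0,0,30],[-0.8,3.6,0,0,0,0,30],[-0.8,3.6,0,0,0,0,30],[-0.8,3.6,0,0,0,0,30]]]'|tail -1;  python3 -m pendant '[[[-0.8,3.6,0,0,0,0,30],[-0.8,3.6,0,0,0,0,30],[-0.6,3.6,0,0,0,0,30],[0,0,3,0,0,0,30],[0,0,0,0,0,0,30]]]' |tail -2
python3 - <<'E'
from h import *
st(); print(wg(bot.get_obs()["ee_pos"])); tool(gw(85,30.5,55),[180,0,175.1])
save("wrist","w2",s=1.2)
for t,z in [("clip_rod",.074),("clip_hinge",.044)]:
    for r in bot.mark_of("wrist",t)[:4]: print(t,round(r["confidence"],2),np.round(r["uv"],1),wg(w("wrist",r["uv"],z)[0]))
E
```

```text
opening: 0.0256
wrist_force: [-0.6, -0.4, -2.1]
opening: 0.0255
{'time': 8.5, 'q': [22.019, 10.681, 17.262, 95.968, -0.321, 29.781], 'ee_pos': [0.551, 0.221, 0.239], 'tcp_rot': [179.974, 0.691, 172.236], 'wrist_force': [-0.551, -0.42, -2.103], 'opening': 0.025}
[ 88.7   3.8 238.9]
d cm [ 2.87 -0.51 18.35] rv [ 0.     0.012 -0.05 ]
clip_rod 0.61 [254.4 147.7] [86.6 25.  74. ]
clip_hinge 0.77 [303.3 142.8] [138.7  20.8  44. ]
clip_hinge 0.48 [279.6 220.6] [110.4 -69.8  44. ]
```

View pics/w2.png

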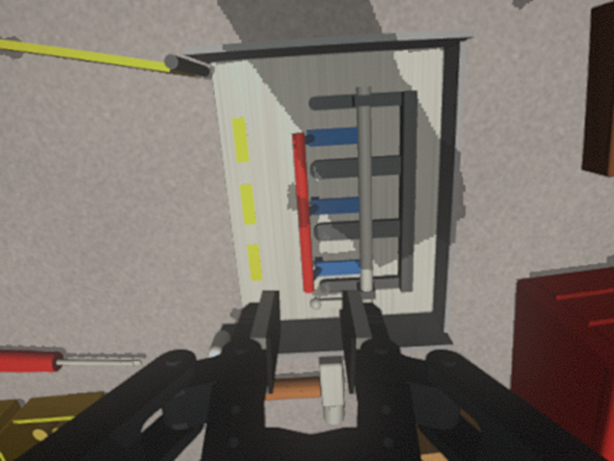

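The rod shows from (300,135) to (309,290) in the picture, with its free gap at about (302,171). That agrees with the guard fit, so I descend over it.

```bash
python3 -m pendant '[[[1.4,-0.2,2,0,0.012,-0.05,30],[1.4,-0.2,2,0,0,0,30],[0,0,2.5,0,0,0,30],[0,0,2.5,0,0,0,30],[0,0,0,0,0,0,30]]]'|tail -1; 
python3 - <<'E'
from h import *
st(); print(wg(bot.get_obs()["ee_pos"])); tool(gw(85.5,30,56),[180,0,175.1])
E
```

```text
opening: 0.0255
{'time': 9.067, 'q': [22.157, 5.183, 3.338, 86.363, -0.037, 27.706], 'ee_pos': [0.529, 0.215, 0.169], 'tcp_rot': [179.199, 1.603, 174.439], 'wrist_force': [-0.751, -0.842, -1.143], 'opening': 0.025}
[ 80.9  25.2 168.7]
d cm [ 0.8   0.29 11.25] rv [ 0.014  0.028 -0.011]
```

```bash
python3 -m pendant '[[[0.5,0.2,2,0.014,0.028,-0.011,30],[0.2,0.2,2,0,0,0,30],[0,0,2,0,0,0,30],[0,0,0,0,0,0,30],[0,0,0,0,0,0,30]]]'|tail -1; 
python3 - <<'E'
from h import *
st(); print(wg(bot.get_obs()["ee_pos"])); tool(gw(85.5,30,56),[180,0,175.1])
E
```

```text
opening: 0.0255
{'time': 9.483, 'q': [22.456, 6.232, -0.722, 82.218, -0.035, 27.872], 'ee_pos': [0.528, 0.218, 0.121], 'tcp_rot': [179.644, 0.748, 174.581], 'wrist_force': [0.064, 0.483, 0.387], 'opening': 0.025}
[ 83.6  26.5 121.4]
d cm [0.43 0.14 6.53] rv [ 0.006  0.013 -0.009]
```

```bash
python3 -m pendant '[[[0.4,0.15,2,0.006,0.013,-0.009,30],[0.1,0.05,2,0,0,0,30],[0,0,2,0,0,0,30],[0,0,0.8,0,0,0,30],[0,0,0,0,0,0,30]]]'|tail -1; 
python3 - <<'E'
from h import *
st(); print(wg(bot.get_obs()["ee_pos"])); tool(gw(85.5,30,56),[180,0,175.1])
E
python3 -m pendant '[[[0,0,0,0,0,0,0],[0,0,0,0,0,0,0],[0,0,0,0,0,0,0],[0,0,0,0,0,0,0],[0,0,0,0,0,0,0]]]' 40
```

```text
opening: 0.0254
{'time': 9.9, 'q': [22.73, 7.507, -5.942, 75.841, 0.005, 27.762], 'ee_pos': [0.529, 0.221, 0.062], 'tcp_rot': [179.665, 0.626, 174.966], 'wrist_force': [-1.109, -0.586, 0.091], 'opening': 0.025}
[87.2 26.1 61.7]
d cm [ 0.4  -0.17  0.56] rv [ 0.006  0.011 -0.002]
time: 10.32
ee_pos: [0.5285, 0.2184, 0.0662]
tcp_rot: [180.0, 0.6, 174.9]
wrist_force: [1.3, 1.9, -7.7]
opening: 0.0082
```

```bash
python3 -m pendant '[[[0,0,0,0,0,0,30],[0,0,0,0,0,0,30],[0.2,-0.1,1,0,0,0,30],[0.2,0,1,0,0,0,30],[0,0,0,0,0,0,30]]]'; python3 -m pendant '[[[0,0,0.3,0,0,0,30],[0,0,0,0,0,0,0],[0,0,0,0,0,0,0],[0,0,0,0,0,0,0],[0,0,0,0,0,0,0]]]' 40; python3 -c "
from h import *
print(wg(bot.get_obs()['ee_pos']))"
```

```text
time: 10.73
ee_pos: [0.5268, 0.2184, 0.0491]
tcp_rot: [179.8, 0.9, 174.8]
wrist_force: [1.1, -0.1, -0.4]
opening: 0.0256
time: 11.15
ee_pos: [0.5262, 0.2166, 0.0452]
tcp_rot: [-179.9, 0.9, 174.8]
wrist_force: [-0.3, 2.4, -1.0]
opening: 0.0088
[82.1 28.1 45.2]
```

```bash
python3 -m pendant '[[[0,0.5,-0.8,0,0,0,0],[0,0.6,-0.7,0,0,0,0],[0,0.7,-0.6,0,0,0,0],[0,0.8,-0.5,0,0,0,0],[0,0,0,0,0,0,0]]]' ; python3 -c "
from h import *
print(wg(bot.get_obs()['ee_pos']))"; python3 -m pendant '[[[0,0.85,-0.35,0,0,0,0],[0,0.9,-0.25,0,0,0,0],[0,0.95,-0.1,0,0,0,0],[0,0,0,0,0,0,0]]]';python3 -c "
from h import *
print(wg(bot.get_obs()['ee_pos']))"
```

```text
time: 11.57
ee_pos: [0.528, 0.2398, 0.072]
tcp_rot: [-179.4, 0.9, 174.6]
wrist_force: [0.8, 0.2, -4.3]
opening: 0.0086
[105.4  28.3  72. ]
time: 11.9
ee_pos: [0.5298, 0.2644, 0.082]
tcp_rot: [-179.0, 0.9, 174.5]
wrist_force: [2.8, -2.5, -6.5]
opening: 0.0089
[130.   28.6  82. ]
```

```bash
python3 -m pendant '[[[0,0.95,0.1,0,0,0,0],[0,0.95,0.2,0,0,0,0],[0,0.95,0.3,0,0,0,0],[0,0.7,0.3,0,0,0,0],[0,0,0,0,0,0,0]]]' ; python3 -c "
from h import *
print(wg(bot.get_obs()['ee_pos']))"
```

```text
time: 12.32
ee_pos: [0.532, 0.2967, 0.0744]
tcp_rot: [-178.5, 0.9, 174.4]
wrist_force: [3.4, 6.6, -7.0]
opening: 0.0087
[162.4  29.2  74.4]
```

```bash
python3 -m pendant '[[[0,0.2,0,0,0,0,0],[0,0,0,0,0,0,0],[0,0,0,0,0,0,25],[0,0,0,0,0,0,25],[0,0,0,0,0,0,25]]]' ; python3 -m pendant '[[[0,0,-3,0,0,0,25],[0,0,-3,0,0,0,25],[0,0,-3,0,0,0,25],[0,0,-3,0,0,0,25],[0,0,-3,0,0,0,100]]]'|tail -3; python3 - <<'E'
from h import *
print(wg(bot.get_obs()['ee_pos'])); save("wrist","w3")
save("scene","s3",(180,90,380,240),4)
E
```

```text
time: 12.73
ee_pos: [0.5324, 0.2972, 0.075]
tcp_rot: [-178.4, 0.9, 174.4]
wrist_force: [0.4, -0.1, 0.8]
opening: 0.0214
tcp_rot: [-178.1, 0.2, 174.3]
wrist_force: [0.9, 0.6, -0.1]
opening: 0.0322
[165.6  33.9 222. ]
```

View pics/w3.png

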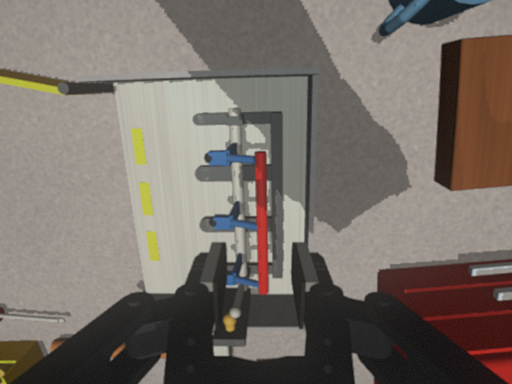

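The clip is latched up: the red rod now lies behind the shaft, and the blue feet stand up towards the door. Next, go over the mat.

```bash
R='[[[0.2,-3.9,-1,0,0,0,100],[0.2,-3.9,-1,0,0,0,100],[0.2,-3.9,-1,0,0,0,100],[0.2,-3.9,-1,0,0,0,100],[0.2,-3.9,-1,0,0,0,100]]]'; python3 -m pendant '[[[0.2,-3.9,-1,0,0,0,100],[0.2,-3.9,-1,0,0,0,100],[0.2,-3.9,-1,0,0,0,100],[0.2,-3.9,-1,0,0,0,100],[0.2,-3.9,-1,0,0,0,100]]]' |tail -1; python3 -m pendant '[[[0.2,-3.9,-1,0,0,0,100],[0.2,-3.9,-1,0,0,0,100],[0.2,-3.9,0,0,0,0,100],[0.2,-3.9,0,0,0,0,100],[0.2,-3.9,0,0,0,0,100]]]' |tail -1
python3 -m pendant '[[[0.2,-3.9,0,0,0,0,100],[0.2,-3.9,0,0,0,0.12,100],[0,0,0,0,0,0.12,100],[0,0,0,0,0,0.12,100],[0,0,0,0,0,0.12,100]]]' |tail -1
python3 -m pendant '[[[0,0,0,0,0,0.12,100],[0,0,0,0,0,0.12,100],[0,0,0,0,0,0.12,100],[0,0,0,0,0,0.12,100],[0,0,0,0,0,0.12,100]]]' |tail -1
python3 -m pendant '[[[0,0,0,0,0,0.12,100],[0,0,0,0,0,0.12,100],[0,0,0,0,0,0.12,100],[0,0,0,0,0,0.12,100],[0,0,0,0,0,0.12,100]]]' |tail -1
python3 -m pendant '[[[0,0,0,0,0,0.12,100],[0,0,0,0,0,0.12,100],[0,0,0,0,0,0.12,100],[0,0,0,0,0,0.12,100],[0,0,0,0,0,0.12,100]]]' |tail -1
python3 -m pendant '[[[0,0,0,0,0,0.12,100],[0,0,0,0,0,0.12,100],[0,0,0,0,0,0.12,100],[0,0,0,0,0,0.12,100],[0,0,0,0,0,0,100]]]' |tail -1
python3 - <<'E'
from h import *
st(); save("wrist","w4",s=1.2)
for r in bot.masks_of("wrist","blank2_mid")[:6]:
    m=r["pixels"].astype(np.uint8); c=max(cv2.findContours(m,0,2)[0],key=cv2.contourArea)
    X=w("wrist",c.reshape(-1,2),.016)[:,:2]; b=cv2.minAreaRect((X*1e3).astype(np.float32)); print(round(r["confidence"],2),r["extent"],b)
E
```

```text
opening: 0.0856
opening: 0.0854
opening: 0.0856
opening: 0.0854
opening: 0.0854
opening: 0.0853
opening: 0.0855
{'time': 16.167, 'q': [-21.042, -2.339, 10.006, 101.158, -0.78, 148.632], 'ee_pos': [0.457, -0.18, 0.297], 'tcp_rot': [178.717, -0.607, 10.325], 'wrist_force': [1.063, -0.383, -0.585], 'opening': 0.086}
0.85 [500.2, 3.1, 508.8, 58.5] ((669.90185546875, -465.2093200683594), (67.17921447753906, 11.081097602844238), 22.190309524536133)
0.8 [339.6, 259.1, 366.0, 332.5] ((260.52362060546875, -367.408935546875), (136.86289978027344, 30.82218360900879), 25.316486358642578)
0.67 [266.6, 87.7, 301.6, 190.1] ((481.149169921875, -210.92263793945312), (132.91184997558594, 38.537452697753906), 4.75878381729126)
0.47 [0.6, 1.5, 175.3, 243.1] ((420.64434814453125, 75.97840118408203), (351.82928466796875, 155.191162109375), 43.69090270996094)
```

View pics/w4.png

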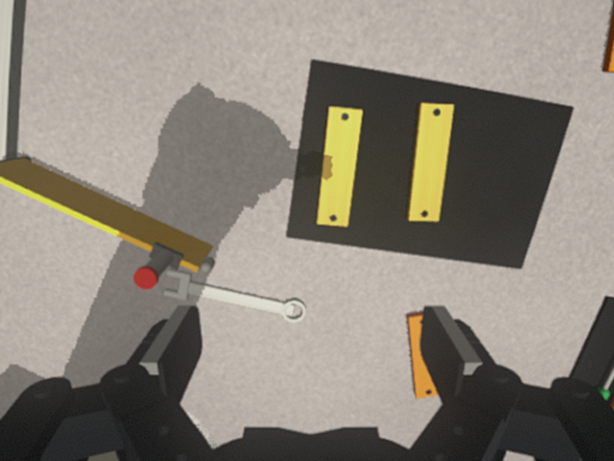

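The mat shows two yellow blanks with two dots each, at (345,117)/(333,218) and (437,112)/(424,214). The orange part at (420,355) lies off the mat.

```bash
python3 - <<'E'
from h import *
im=cv2.imread("pics/w4.png"); im=cv2.resize(im,(512,384))
h=cv2.cvtColor(im,cv2.COLOR_BGR2HSV); m=cv2.inRange(h,(20,90,120),(35,255,255))
for c in cv2.findContours(cv2.morphologyEx(m,cv2.MORPH_CLOSE,np.ones((7,7))),0,2)[0]:
    if cv2.contourArea(c)<900: continue
    b=cv2.minAreaRect((w("wrist",c.reshape(-1,2),.016)[:,:2]*1e3).astype(np.float32)); print(cv2.boundingRect(c),b)
D=w("wrist",np.array([[345,117],[333,218],[437,112],[424,214]])/1.2,.016)[:,:2]
for a,b in((0,1),(2,3)):
    d=D[a]-D[b]; y=np.arctan2(d[1],d[0]); c=(D[a]+D[b])/2
    print("dots c",c.round(4),"yaw",np.degrees(y).round(1),"len",np.hypot(*d).round(3))
    g=c-0.048*np.array([np.cos(y),np.sin(y)]); print("grasp",g.round(4)); tool([*g,.12],[180,0,np.degrees(y)])
E
```

```text
(264, 88, 39, 101) ((481.12115478515625, -212.18801879882812), (130.724609375, 37.026466369628906), 5.285222053527832)
(340, 85, 39, 100) ((505.17254638671875, -311.2381591796875), (130.7296142578125, 37.36322784423828), 9.04719066619873)
dots c [ 0.4803 -0.2125] yaw 5.3 len 0.112
grasp [ 0.4325 -0.2169]
d cm [-3.25  2.79 17.72] rv [ 0.022 -0.011  0.098]
dots c [ 0.5045 -0.3118] yaw 8.6 len 0.113
grasp [ 0.457  -0.3189]
d cm [-2.78 13.26 17.96] rv [ 0.022 -0.011  0.04 ]
```

```bash
python3 -m pendant '[[[-1.6,1.4,3,0.022,-0.011,0.098,75],[-1.6,1.4,3,0,0,0,75],[0,0,3,0,0,0,75],[0,0,3,0,0,0,75],[0,0,3,0,0,0,75]]]' |tail -1; python3 -m pendant '[[[0,0,2,0,0,0,75],[0,0,0,0,0,0,75],[0,0,0,0,0,0,75]]]' |tail -1
python3 - <<'E'
from h import *
st(); tool([.4325,-.2169,.006],[180,0,5.3])
im=bot.camera("wrist"); m=cv2.inRange(cv2.cvtColor(im,cv2.COLOR_RGB2HSV),(20,90,110),(35,255,255))
for c in cv2.findContours(cv2.morphologyEx(m,cv2.MORPH_CLOSE,np.ones((7,7))),0,2)[0]:
    if cv2.contourArea(c)<900: continue
    print(cv2.boundingRect(c),cv2.minAreaRect((w("wrist",c.reshape(-1,2),.016)[:,:2]*1e3).astype(np.float32)))
E
```

```text
opening: 0.064
opening: 0.0642
{'time': 16.933, 'q': [-26.589, -5.691, -12.821, 82.637, 0.128, 146.418], 'ee_pos': [0.429, -0.214, 0.12], 'tcp_rot': [179.978, -0.265, 6.993], 'wrist_force': [0.622, 0.498, 0.667], 'opening': 0.064}
d cm [ 0.26  0.33 11.42] rv [ 0.    -0.005  0.03 ]
(0, 203, 104, 89) ((348.24334716796875, -30.74427032470703), (92.51219940185547, 68.12815856933594), 74.0479736328125)
(326, 37, 57, 173) ((488.62615966796875, -277.9494323730469), (130.84817504882812, 37.131839752197266), 8.437650680541992)
(241, 35, 55, 175) ((480.9937744140625, -212.0939483642578), (130.76785278320312, 37.02750778198242), 4.824800491333008)
```

The second blank was just knocked aside, to (0.489,-0.278). The first is unmoved, so I carry on with it using a narrower opening.

```bash
python3 -m pendant '[[[0.25,0.3,2.5,0,-0.005,0.03,56],[0,0,2.5,0,0,0,56],[0,0,2,0,0,0,56],[0,0,0,0,0,0,56],[0,0,0,0,0,0,56]]]' |tail -1
python3 - <<'E'
from h import *
st(); tool([.4325,-.2169,.006],[180,0,5.0])
E
```

```text
opening: 0.0477
{'time': 17.4, 'q': [-26.584, -3.873, -17.988, 75.111, -0.022, 147.8], 'ee_pos': [0.438, -0.219, 0.058], 'tcp_rot': [179.568, -0.644, 5.619], 'wrist_force': [0.414, 0.097, 0.446], 'opening': 0.048}
d cm [-0.54 -0.31  5.23] rv [ 0.007 -0.011  0.011]
```

```bash
python3 -m pendant '[[[-0.45,-0.2,2,0.007,-0.011,0.011,56],[0,0,1.5,0,0,0,56],[0,0,0.6,0,0,0,56],[0,0,0,0,0,0,56]]]' |tail -1
python3 - <<'E'
from h import *
st(); tool([.4325,-.2169,.006],[180,0,5.0])
E
```

```text
opening: 0.0482
{'time': 17.733, 'q': [-26.652, -2.706, -20.568, 71.483, -0.007, 148.205], 'ee_pos': [0.438, -0.22, 0.026], 'tcp_rot': [179.649, -0.553, 5.145], 'wrist_force': [0.441, 0.457, -0.08], 'opening': 0.048}
d cm [-0.53 -0.35  1.95] rv [ 0.006 -0.01   0.003]
```

```bash
python3 -m pendant '[[[-0.6,-0.4,1.0,0.006,-0.01,0.003,56],[-0.3,-0.2,0.8,0,0,0,56],[0,0,0.5,0,0,0,56],[0,0,0,0,0,0,56]]]' |tail -1
python3 - <<'E'
from h import *
st(); tool([.4325,-.2169,.006],[180,0,5.0])
E
```

```text
opening: 0.0479
{'time': 18.067, 'q': [-26.588, -2.807, -22.982, 69.566, -0.015, 148.405], 'ee_pos': [0.43, -0.215, 0.005], 'tcp_rot': [179.852, -0.212, 5.007], 'wrist_force': [0.227, -0.182, -0.45], 'opening': 0.048}
d cm [ 0.24  0.19 -0.07] rv [ 0.003 -0.004  0.   ]
```

```bash
python3 -m pendant '[[[0,0.1,0,0,0,0,0],[0,0,0,0,0,0,0],[0,0,0,0,0,0,0],[0,0,0,0,0,0,0],[0,0,0,0,0,0,0]]]' 80
python3 -m pendant '[[[0,0,-2,0,0,0,0],[0,0,-3,0,0,0,0],[0,0,-3,0,0,0,0],[0,0,-3,0,0,0,0],[0,0,-3,0,0,0,0]]]'
python3 - <<'E'
from h import *
tool(gw(62-100,61,150),[180,0,85.1]); save("wrist","w5"); 
E
```

```text
time: 18.48
ee_pos: [0.4301, -0.2165, 0.006]
tcp_rot: [179.8, -0.2, 5.0]
wrist_force: [0.0, -0.2, -1.7]
opening: 0.0335
time: 18.9
ee_pos: [0.4245, -0.2138, 0.1418]
tcp_rot: [-179.7, 0.6, 5.0]
wrist_force: [-0.4, -0.4, -3.0]
opening: 0.0337
d cm [  8.58 -30.73  -0.74] rv [-0.013  0.005 -1.398]
```

View pics/w5.png

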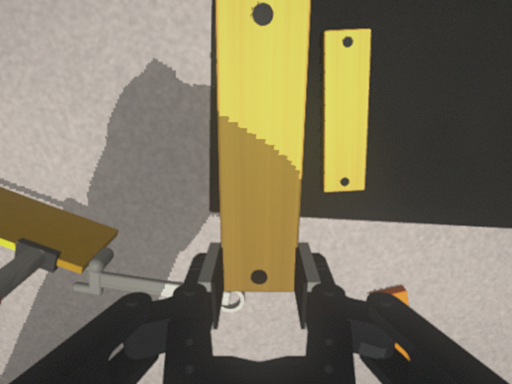

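The blank is held straight in the jaws. I'll carry it to the middle bay.

```bash
python3 -m pendant '[[[0,0,-2.5,0,0,-0.117,0],[0,0,-2.5,0,0,-0.117,0],[0,0,-1,0,0,-0.117,0],[0,0,0,0,0,-0.117,0],[0,0,0,0,0,-0.117,0]]]' |tail -1
python3 -m pendant '[[[0,0,0,0,0,-0.117,0],[0,0,0,0,0,-0.117,0],[0,0,0,0,0,-0.117,0],[0,0,0,0,0,-0.117,0],[0,0,0,0,0,-0.117,0]]]' |tail -1
python3 -m pendant '[[[0,0,0,0,0,-0.117,0],[0,0,0,0,0,-0.117,0],[0,0,0,0,0,0,0]]]' |tail -1
python3 - <<'E'
from h import *
st();tool(gw(-60,0,150),[180,0,85.1]) 
E
```

```text
opening: 0.0336
opening: 0.0336
opening: 0.0333
{'time': 20.033, 'q': [-26.699, -4.899, -2.144, 93.004, -0.167, 63.864], 'ee_pos': [0.427, -0.216, 0.21], 'tcp_rot': [-179.703, 0.04, 89.438], 'wrist_force': [0.155, -0.289, -2.482], 'opening': 0.033}
d cm [28.96 11.22  5.95] rv [-0.005  0.001  0.076]
```

```bash
python3 -m pendant '[[[2.9,1.1,0,0,0,0.076,0],[2.9,1.3,0,0,0,0,0],[2.9,1.3,0,0,0,0,0],[2.9,1.3,0,0,0,0,0],[2.9,1.3,0,0,0,0,0]]]' |tail -1
python3 -m pendant '[[[2.9,1.3,0,0,0,0,0],[2.9,1.3,0,0,0,0,0],[2.9,1.3,1,0,0,0,0],[2.5,1.3,2,0,0,0,0],[0,0,0,0,0,0,0]]]' |tail -1
python3 - <<'E'
from h import *
st();print(wg(bot.get_obs()["ee_pos"]));tool(gw(-60,0,50),[180,0,85.1]) 
E
```

```text
opening: 0.0338
opening: 0.0336
{'time': 20.867, 'q': [3.838, 7.768, 6.843, 89.404, -0.111, 101.828], 'ee_pos': [0.572, 0.038, 0.175], 'tcp_rot': [-179.7, 0.176, 82.01], 'wrist_force': [-0.37, -0.714, -3.568], 'opening': 0.034}
[-92.1 -33.2 174.7]
d cm [ 3.06 -3.42 12.48] rv [-0.005  0.003 -0.054]
```

```bash
python3 -m pendant '[[[0,-1.7,2.5,0,0,-0.054,0],[0,-1.6,2.5,0,0,0,0],[0,0,2.5,0,0,0,0],[0,0,2,0,0,0,0],[0,0,0,0,0,0,0]]]' |tail -1
python3 - <<'E'
from h import *
st();print(wg(bot.get_obs()["ee_pos"]));tool(gw(-60,0,30),[180,0,85.1]) 
E
```

```text
opening: 0.0335
{'time': 21.283, 'q': [4.742, 3.934, -8.47, 78.035, -0.149, 100.42], 'ee_pos': [0.538, 0.044, 0.074], 'tcp_rot': [-179.596, 0.226, 84.323], 'wrist_force': [-0.958, 0.263, -3.511], 'opening': 0.034}
[-88.9   1.4  73.6]
d cm [2.91 0.13 4.35] rv [-0.007  0.004 -0.014]
```

```bash
python3 -m pendant '[[[0.8,0.1,2,0,0,-0.014,0],[0.7,0,2,0,0,0,0],[0,0,0.5,0,0,0,0],[0,0,0,0,0,0,0]]]' |tail -1
python3 - <<'E'
from h import *
st();print(wg(bot.get_obs()["ee_pos"]));tool(gw(-60,0,30),[180,0,85.1]); save("wrist","w6")
E
```

```text
opening: 0.0335
{'time': 21.617, 'q': [6.219, 5.568, -11.664, 73.17, -0.173, 101.733], 'ee_pos': [0.541, 0.058, 0.03], 'tcp_rot': [-179.642, 0.251, 84.487], 'wrist_force': [-1.001, 0.458, -3.291], 'opening': 0.034}
[-74.6  -0.   29.6]
d cm [ 1.46 -0.02 -0.04] rv [-0.006  0.004 -0.011]
```

View pics/w6.png

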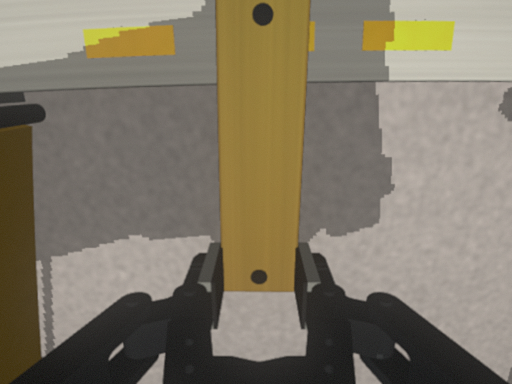

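The blank is over the sill and slightly off. The outer stripes centre on u 129 and 408, so the middle is at 269, while the blank sits at 263. I'll work out the exact misalignment from these pixels.

```bash
python3 - <<'E'
from h import *
S=w("wrist",[[129.5,42],[408,35],[30,91.5],[490,80.5]],.020)
B=w("wrist",[[263,14],[259,277]],.040)
yaw=lambda d:np.degrees(np.arctan2(d[1],d[0]))
d=S[0]-S[1]; print("stripe sp",np.linalg.norm(d),"guard yaw stripes",yaw(d)-90,"edge",yaw(S[2]-S[3])-90,"blank yaw",yaw(B[0]-B[1]),np.linalg.norm(B[0]-B[1]))
m=(S[0]+S[1])/2; print("mid stripe",m,wg(m),"blank in guard",wg(B[0]),wg(B[1]))
E
```

```text
stripe sp 0.12328751982087387 guard yaw stripes 85.84838016833615 edge 85.79267364823582 blank yaw 83.73630462800952 0.1133077623209947
mid stripe [0.55483207 0.16044435 0.02      ] [28.6 -5.2 20. ] blank in guard [33.8 -2.8 40. ] [-79.4  -0.1  40. ]
```

```bash
sed -i 's/^GP=.*/GP=(0.5526,0.1305,np.radians(85.82))/' h.py; python3 - <<'E'
from h import *
print(wg(bot.get_obs()["ee_pos"])); tool(gw(-62,0,29),[180,0,86.55])
E
```

```text
[-73.1   6.2  30.2]
d cm [1.13 0.6  0.11] rv [-0.006  0.004 -0.036]
```

```bash
python3 -m pendant '[[[0.3,0.4,0,-0.006,0.004,-0.036,0],[0.4,0.3,0,0,0,0,0],[0.4,0,0,0,0,0,0],[0,0,0,0,0,0,0]]]' |tail -1
python3 - <<'E'
from h import *
st();print(wg(bot.get_obs()["ee_pos"]));tool(gw(-50,0,26),[180,0,86.55]); save("wrist","w7")
E
```

```text
opening: 0.0333
{'time': 22.0, 'q': [7.035, 6.233, -10.228, 73.206, -0.027, 100.784], 'ee_pos': [0.552, 0.068, 0.036], 'tcp_rot': [179.668, -0.036, 86.251], 'wrist_force': [-0.264, 0.15, -2.656], 'opening': 0.033}
[-62.4  -3.7  35.9]
d cm [ 1.25 -0.36  0.99] rv [ 0.006 -0.001 -0.005]
```

View pics/w7.png

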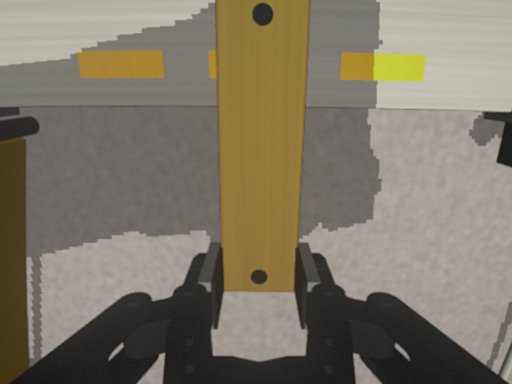

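```bash
python3 -m pendant '[[[1,-0.35,0.4,0.006,0,0,0],[1,0,0.3,0,0,0,0],[1,0,0,0,0,0,0],[0,0,0,0,0,0,0]]]' |tail -1
python3 - <<'E'
from h import *
st();print(wg(bot.get_obs()["ee_pos"]));tool(gw(-30,0.4,27),[180,0,86.3])
E
```

```text
opening: 0.0335
{'time': 22.383, 'q': [10.306, 7.189, -9.882, 72.866, 0.027, 104.216], 'ee_pos': [0.551, 0.1, 0.03], 'tcp_rot': [179.945, -0.042, 86.09], 'wrist_force': [0.153, 0.007, -3.113], 'opening': 0.033}
[-30.3  -0.1  29.7]
d cm [ 0.03 -0.05  0.27] rv [ 0.001 -0.001 -0.004]
```

```bash
python3 -m pendant '[[[0,0,0.5,0,0,0,0],[0.5,-0.05,0.2,0,0,0,0],[0.5,0,0,0,0,0,0],[0,0,0,0,0,0,0]]]' |tail -3
python3 - <<'E'
from h import *
st();print(wg(bot.get_obs()["ee_pos"]));tool(gw(20,0.4,23),[180,0,86.3])
import cv2
im=save("wrist","w8")
E
```

```text
tcp_rot: [180.0, -0.0, 86.2]
wrist_force: [1.0, 1.2, 0.5]
opening: 0.0332
{'time': 22.717, 'q': [11.504, 7.76, -10.136, 72.05, 0.012, 105.342], 'ee_pos': [0.551, 0.112, 0.022], 'tcp_rot': [179.95, -0.026, 86.162], 'wrist_force': [0.969, 1.155, 0.515], 'opening': 0.033}
[-18.5   0.6  21.9]
d cm [ 3.85  0.05 -0.11] rv [ 0.001 -0.    -0.002]
```

View pics/w8.png

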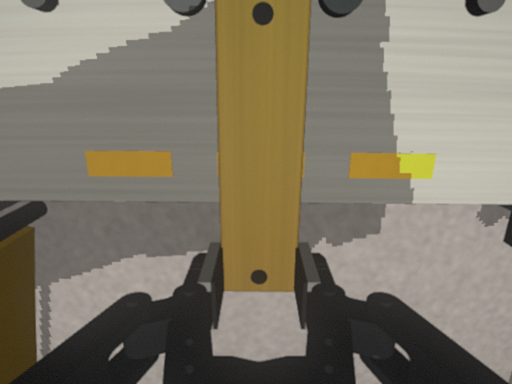

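The blank's front lies centred between the rib ends at (187,5) and (340,5). I slide it in.

```bash
python3 -m pendant '[[[1.5,0,0,0,0,0,0],[1.5,0,0,0,0,0,0],[1.5,0,0,0,0,0,0],[0,0,0,0,0,0,0]]]' |tail -2
python3 - <<'E'
from h import *
st();print(wg(bot.get_obs()["ee_pos"]));tool(gw(59,0.5,22.5),[180,0,86.2])
E
```

```text
wrist_force: [-0.3, 1.0, -1.5]
opening: 0.0333
{'time': 23.1, 'q': [15.93, 9.601, -7.975, 72.308, -0.007, 109.902], 'ee_pos': [0.554, 0.158, 0.023], 'tcp_rot': [179.889, -0.033, 86.029], 'wrist_force': [-0.284, 0.967, -1.517], 'opening': 0.033}
[27.7  0.3 22.7]
d cm [ 3.13 -0.01  0.02] rv [ 0.002 -0.001 -0.003]
```

```bash
python3 -m pendant '[[[1,0,0,0,0,0,0],[0.8,0,0,0,0,0,0],[0.7,0,0,0,0,0,0],[0,0,0,0,0,0,0]]]' |tail -2
python3 - <<'E'
from h import *
print(wg(bot.get_obs()["ee_pos"]))
E
python3 -m pendant '[[[0.4,0,0,0,0,0,0],[0.3,0,0,0,0,0,0],[0,0,0,0,0,0,0]]]' |tail -2
python3 - <<'E'
from h import *
st();print(wg(bot.get_obs()["ee_pos"]))
E
```

```text
wrist_force: [-0.2, 0.8, -1.9]
opening: 0.0334
[55.4  0.5 22.7]
wrist_force: [-0.3, 2.2, 0.2]
opening: 0.0337
{'time': 23.683, 'q': [18.958, 11.334, -6.067, 72.827, -0.738, 113.1], 'ee_pos': [0.556, 0.187, 0.022], 'tcp_rot': [179.919, 0.768, 85.86], 'wrist_force': [-0.262, 2.196, 0.19], 'opening': 0.034}
[56.7  0.7 21.9]
```

```bash
python3 -m pendant '[[[0.5,0,0,0,0,0,0],[0.5,0,0,0,0,0,0],[0.5,0,0,0,0,0,0]]]' 
python3 - <<'E'
from h import *
st();print(wg(bot.get_obs()["ee_pos"]))
E
python3 -m pendant '[[[0,0,0,0,0,0,52],[0,0,0,0,0,0,52],[0,0,0,0,0,0,52],[0,0,-2,0,0,0,52],[0,0,-3,0,0,0,52]]]' |tail -2
python3 -m pendant '[[[-1.5,0,-2,0,0,0,52],[-2,0,-2,0,0,0,0],[-2,0,-1,0,0,0,0],[-2,0,0,0,0,0,0],[0,0,0,0,0,0,0]]]' |tail -2
python3 - <<'E'
from h import *
st();print(wg(bot.get_obs()["ee_pos"]));save("wrist","w9")
E
```

```text
time: 23.93
ee_pos: [0.5562, 0.1877, 0.0219]
tcp_rot: [179.9, 2.4, 85.4]
wrist_force: [-3.1, -27.9, 7.8]
opening: 0.0335
{'time': 23.933, 'q': [19.749, 12.059, -5.255, 73.606, -2.259, 114.41], 'ee_pos': [0.556, 0.188, 0.022], 'tcp_rot': [179.905, 2.437, 85.355], 'wrist_force': [-3.108, -27.9, 7.756], 'opening': 0.033}
[57.3  0.6 21.9]
wrist_force: [0.8, 0.6, 0.3]
opening: 0.0445
wrist_force: [0.4, -0.4, 0.0]
opening: 0.0001
{'time': 24.767, 'q': [13.201, 6.381, 0.457, 84.513, -2.116, 107.648], 'ee_pos': [0.551, 0.118, 0.131], 'tcp_rot': [179.776, 2.149, 85.557], 'wrist_force': [0.377, -0.409, 0.047], 'opening': 0.0}
[-12.2   1.  130.8]
```

View pics/w9.png

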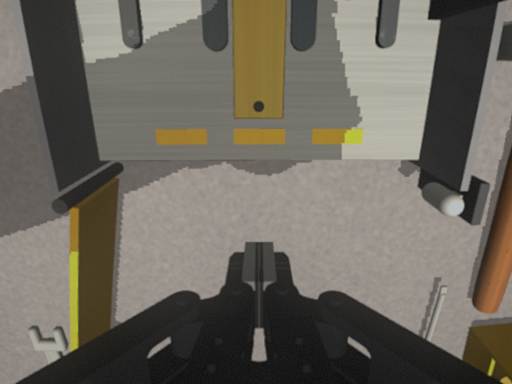

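The first blank lies straight in the middle bay, its tail at (259,118), and it met 28 N against the stop. I check the tail position by numbers and plan the way to the second blank.

```bash
python3 - <<'E'
from h import *
print(wg(w("wrist",[[259,118]],.032)[0]),wg(w("wrist",[[259,136.5]],.02)[0]),wg(w("wrist",[[181.5,136.5]],.02)[0]),wg(w("wrist",[[338,136]],.02)[0]))
tool([.44,-.28,.20],[180,0,8.4])
E
```

```text
[46.4  0.3 32. ] [30.6  0.3 20. ] [31.1 61.2 20. ] [ 30.8 -61.9  20. ]
d cm [-40.92  -7.94  -5.46] rv [0.028 0.028 1.347]
```

```bash
python3 -m pendant '[[[-1,0,-3.5,0.028,0.028,0,0],[-3,-0.5,-3.5,0,0,0,0],[-3.8,-0.8,-2,0,0,0,60],[-3.8,-0.8,0,0,0,0,60],[-3.8,-0.8,0,0,0,0,60]]]' |tail -1
python3 -m pendant '[[[-3.8,-0.8,0,0,0,0,60],[-3.8,-0.8,0,0,0,0,60],[-3.8,-0.8,0,0,0,0,60],[-3.8,-0.8,0,0,0,0,60],[-3.8,-0.8,0,0,0,0,60]]]' |tail -1
python3 -m pendant '[[[-2,-0.5,0,0,0,0.12,60],[0,0,0,0,0,0.12,60],[0,0,0,0,0,0.12,60],[0,0,0,0,0,0.12,60],[0,0,0,0,0,0.12,60]]]' |tail -1
python3 -m pendant '[[[0,0,0,0,0,0.12,60],[0,0,0,0,0,0.12,60],[0,0,0,0,0,0.12,60],[0,0,0,0,0,0.12,60],[0,0,0,0,0,0.12,60]]]' |tail -1
python3 -m pendant '[[[0,0,0,0,0,0.12,60],[0,0,0,0,0,0,60]]]' |tail -1
cat >> h.py <<'E'
def blanks():
    im=bot.camera("wrist"); m=cv2.inRange(cv2.cvtColor(im,cv2.COLOR_RGB2HSV),(20,90,110),(35,255,255))
    for c in cv2.findContours(cv2.morphologyEx(m,cv2.MORPH_CLOSE,np.ones((7,7))),0,2)[0]:
        if cv2.contourArea(c)>900: print(cv2.boundingRect(c),cv2.minAreaRect((w("wrist",c.reshape(-1,2),.016)[:,:2]*1e3).astype(np.float32)))
E
python3 - <<'E'
from h import *
st(); blanks(); tool([.44,-.285,.10],[180,0,8.4])
E
```

```text
opening: 0.0363
opening: 0.0512
opening: 0.0509
opening: 0.0512
opening: 0.0515
{'time': 26.65, 'q': [-27.05, 1.306, 4.83, 94.998, -0.24, 145.059], 'ee_pos': [0.457, -0.235, 0.219], 'tcp_rot': [-179.353, 1.346, 7.902], 'wrist_force': [0.082, -0.244, 0.296], 'opening': 0.052}
(0, 166, 126, 82) ((361.1953430175781, -3.3218231201171875), (154.3628692626953, 55.484649658203125), 74.05615234375)
(287, 74, 40, 123) ((488.422119140625, -277.6285095214844), (131.30393981933594, 37.769203186035156), 8.725186347961426)
d cm [-2.16  4.85 11.87] rv [-0.012  0.024 -0.002]
```

```bash
python3 -m pendant '[[[-1,2.4,2,-0.012,0.024,0,56],[-0.9,2.2,3,0,0,0,56],[0,0,3,0,0,0,56],[0,0,3,0,0,0,56],[0,0,2,0,0,0,56]]]' |tail -1
python3 -m pendant '[[[0,0,0,0,0,0,56],[0,0,0,0,0,0,56]]]' |tail -1
python3 - <<'E'
from h import *
st(); tool([.44,-.285,.006],[180,0,8.6])
E
```

```text
opening: 0.0478
opening: 0.0479
{'time': 27.283, 'q': [-32.311, 1.572, -9.758, 78.33, 0.179, 137.226], 'ee_pos': [0.448, -0.282, 0.084], 'tcp_rot': [179.9, -0.371, 10.464], 'wrist_force': [0.795, 0.169, 0.849], 'opening': 0.048}
d cm [-0.91  0.09  7.81] rv [ 0.002 -0.007  0.033]
```

```bash
python3 -m pendant '[[[-0.5,0.1,2,0,-0.007,0.033,56],[-0.4,0,2,0,0,0,56],[0,0,2,0,0,0,56],[0,0,0,0,0,0,56],[0,0,0,0,0,0,56]]]' |tail -1
python3 - <<'E'
from h import *
st(); tool([.44,-.285,.006],[180,0,8.6])
E
```

```text
opening: 0.0481
{'time': 27.7, 'q': [-32.736, 2.457, -14.841, 72.129, -0.049, 138.006], 'ee_pos': [0.444, -0.286, 0.031], 'tcp_rot': [179.58, -0.393, 9.26], 'wrist_force': [-0.705, -0.261, 0.3], 'opening': 0.048}
d cm [-0.43 -0.18  2.46] rv [ 0.007 -0.007  0.011]
```

```bash
python3 -m pendant '[[[-0.5,-0.2,1.2,0.007,-0.007,0.011,56],[-0.2,-0.1,0.9,0,0,0,56],[0,0,0.4,0,0,0,56],[0,0,0,0,0,0,56]]]' |tail -1
python3 - <<'E'
from h import *
st(); tool([.44,-.285,.006],[180,0,8.6])
E
```

```text
opening: 0.0479
{'time': 28.033, 'q': [-32.994, 2.831, -16.923, 69.911, 0.004, 138.266], 'ee_pos': [0.439, -0.285, 0.009], 'tcp_rot': [179.779, -0.253, 8.741], 'wrist_force': [-0.64, 0.586, 0.031], 'opening': 0.048}
d cm [ 0.07 -0.01  0.29] rv [ 0.004 -0.004  0.002]
```

```bash
python3 -m pendant '[[[0,0,0.3,0,0,0,56],[0,0,0,0,0,0,0],[0,0,0,0,0,0,0],[0,0,0,0,0,0,0],[0,0,0,0,0,0,0]]]' 80
python3 -m pendant '[[[0,0,0,0,0,0,0],[0,0,-3,0,0,0,0],[0,0,-3,0,0,0,0],[0,0,-3,0,0,0,0],[0,0,-3,0,0,-0.117,0]]]'|tail -2
python3 -m pendant '[[[0,0,-2.5,0,0,-0.117,0],[0,0,-2.5,0,0,-0.117,0],[0,0,-1,0,0,-0.117,0],[0,0,0,0,0,-0.117,0],[0,0,0,0,0,-0.117,0]]]' |tail -1
python3 -m pendant '[[[0,0,0,0,0,-0.117,0],[0,0,0,0,0,-0.117,0],[0,0,0,0,0,-0.117,0],[0,0,0,0,0,-0.117,0],[0,0,0,0,0,-0.117,0]]]' |tail -1
python3 - <<'E'
from h import *
st();tool(gw(-100,-61,150),[180,0,86.3]) 
E
```

```text
time: 28.45
ee_pos: [0.4397, -0.2856, 0.007]
tcp_rot: [179.7, -0.3, 8.8]
wrist_force: [-0.3, -0.6, -2.3]
opening: 0.0333
wrist_force: [0.2, 0.0, -3.3]
opening: 0.0336
opening: 0.0337
opening: 0.0337
{'time': 29.7, 'q': [-32.967, 0.413, 0.793, 90.573, -0.104, 61.216], 'ee_pos': [0.436, -0.283, 0.19], 'tcp_rot': [-179.781, -0.002, 85.818], 'wrist_force': [0.069, 0.811, -2.869], 'opening': 0.034}
d cm [32.14 14.72  3.98] rv [-0.004 -0.    -0.008]
```

```bash
python3 -m pendant '[[[3,1.3,0,0,0,0,0],[3,1.3,0,0,0,0,0],[3,1.3,0,0,0,0,0],[3,1.3,0,0,0,0,0],[3,1.3,0,0,0,0,0]]]' |tail -1
python3 -m pendant '[[[3,1.3,0,0,0,0,0],[3,1.3,0,0,0,0,0],[3,1.3,0,0,0,0,0],[2.5,1,1,0,0,0,0],[0,0,0,0,0,0,0]]]' |tail -1
python3 - <<'E'
from h import *
st();print(wg(bot.get_obs()["ee_pos"]));tool(gw(-75,-61,60),[180,0,86.5]) 
E
```

```text
opening: 0.0336
opening: 0.0335
{'time': 30.533, 'q': [-1.622, 7.573, 6.609, 89.544, -0.03, 92.175], 'ee_pos': [0.571, -0.016, 0.175], 'tcp_rot': [-179.493, 0.049, 86.203], 'wrist_force': [-0.065, -0.569, -4.052], 'opening': 0.034}
[-145.1  -28.7  174.5]
d cm [ 7.    3.38 11.42] rv [-0.009  0.001 -0.005]
```

```bash
python3 -m pendant '[[[2.2,1.1,2,-0.009,0,-0.005,0],[2.2,1.1,2.5,0,0,0,0],[2.2,1,2.5,0,0,0,0],[0,0,2.5,0,0,0,0],[0,0,0,0,0,0,0]]]' |tail -1
python3 - <<'E'
from h import *
st();print(wg(bot.get_obs()["ee_pos"]));tool(gw(-62,-61,33),[180,0,86.5]) 
E
```

```text
opening: 0.0332
{'time': 30.95, 'q': [4.951, 13.003, 1.825, 78.797, -0.134, 98.257], 'ee_pos': [0.608, 0.052, 0.075], 'tcp_rot': [179.957, 0.13, 86.694], 'wrist_force': [-1.435, -1.671, -3.716], 'opening': 0.033}
[-74.2 -61.4  74.9]
d cm [ 1.23 -0.03  4.18] rv [0.001 0.002 0.003]
```

```bash
python3 -m pendant '[[[0.6,0,2,0,0,0,0],[0.6,0,1.5,0,0,0,0],[1,0,0.6,0,0,0,0],[1,0,0,0,0,0,0],[0,0,0,0,0,0,0]]]' |tail -1
python3 - <<'E'
from h import *
st();print(wg(bot.get_obs()["ee_pos"]));tool(gw(-20,-61,23),[180,0,86.5]) ; save("wrist","w10")
E
```

```text
opening: 0.0334
{'time': 31.367, 'q': [7.911, 14.666, -0.644, 74.771, -0.171, 101.324], 'ee_pos': [0.61, 0.084, 0.035], 'tcp_rot': [-179.954, 0.183, 86.587], 'wrist_force': [-1.198, 0.371, -2.913], 'opening': 0.033}
[-42.3 -60.6  34.9]
d cm [2.23 0.07 1.19] rv [-0.001  0.003  0.002]
```

View pics/w10.png

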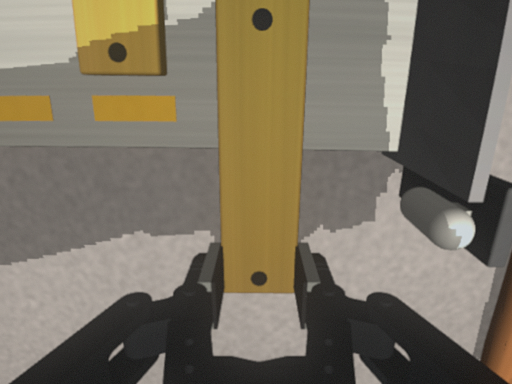

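The second blank is in line with the third bay: the hidden stripe is at about u 262, as is the blank. I lower it and slide it in.

```bash
python3 -m pendant '[[[0,0,0.6,0,0,0,0],[0.3,0,0.5,0,0,0,0],[0,0,0.15,0,0,0,0],[0,0,0,0,0,0,0]]]' |tail -2
python3 - <<'E'
from h import *
st();print(wg(bot.get_obs()["ee_pos"]));tool(gw(28,-61,22.5),[180,0,86.3]) 
E
```

```text
wrist_force: [0.4, 0.1, -3.4]
opening: 0.0333
{'time': 31.75, 'q': [8.095, 14.938, -1.361, 73.461, -0.221, 101.526], 'ee_pos': [0.612, 0.086, 0.026], 'tcp_rot': [179.72, 0.169, 86.569], 'wrist_force': [0.435, 0.084, -3.37], 'opening': 0.033}
[-40.1 -62.7  25.7]
d cm [ 6.81 -0.08  0.3 ] rv [0.005 0.003 0.005]
```

```bash
python3 -m pendant '[[[0.5,-0.12,0.3,0.005,0.003,0.003,0],[1,0,0.1,0,0,0,0],[1,0,0,0,0,0,0],[0,0,0,0,0,0,0]]]' |tail -2
python3 - <<'E'
from h import *
st();print(wg(bot.get_obs()["ee_pos"]));tool(gw(28,-61.3,22.5),[180,0,86.3]) 
E
```

```text
wrist_force: [-0.3, 1.1, -1.6]
opening: 0.0332
{'time': 32.083, 'q': [10.334, 15.862, -0.502, 73.489, -0.018, 104.117], 'ee_pos': [0.614, 0.112, 0.023], 'tcp_rot': [179.853, -0.019, 86.217], 'wrist_force': [-0.32, 1.089, -1.595], 'opening': 0.033}
[-14.2 -62.4  23.3]
d cm [ 4.22 -0.08  0.08] rv [ 0.003 -0.    -0.001]
```

```bash
python3 -m pendant '[[[1.5,-0.12,0,0,0,0,0],[1.5,0,0,0,0,0,0],[1.5,0,0,0,0,0,0],[0,0,0,0,0,0,0]]]' |tail -2
python3 - <<'E'
from h import *
st();print(wg(bot.get_obs()["ee_pos"]));tool(gw(59,-61.3,22.5),[180,0,86.3]) 
E
python3 -m pendant '[[[0.8,0,0,0,0,0,0],[0.8,0,0,0,0,0,0],[0.4,0,0,0,0,0,0],[0.4,0,0,0,0,0,0]]]' |tail -2
python3 - <<'E'
from h import *
st();print(wg(bot.get_obs()["ee_pos"]));tool(gw(59,-61.3,22.5),[180,0,86.3]) 
E
```

```text
wrist_force: [-0.1, 0.8, -2.4]
opening: 0.0338
{'time': 32.417, 'q': [14.677, 17.528, 1.573, 73.874, 0.021, 108.401], 'ee_pos': [0.616, 0.161, 0.023], 'tcp_rot': [179.845, -0.073, 86.276], 'wrist_force': [-0.095, 0.765, -2.408], 'opening': 0.034}
[ 35.4 -60.7  23.4]
d cm [2.36 0.08 0.09] rv [ 0.003 -0.001 -0.   ]
wrist_force: [-3.7, -39.5, 6.9]
opening: 0.0331
{'time': 32.75, 'q': [16.888, 18.763, 3.062, 74.336, -0.439, 110.63], 'ee_pos': [0.617, 0.185, 0.023], 'tcp_rot': [179.879, 0.424, 86.258], 'wrist_force': [-3.73, -39.45, 6.891], 'opening': 0.033}
[ 59.1 -60.2  22.8]
d cm [-0.01  0.11  0.03] rv [ 0.002  0.007 -0.001]
```

```bash
python3 -m pendant '[[[0,0,0,0,0,0,52],[0,0,0,0,0,0,52],[0,0,0,0,0,0,52],[0,0,-2,0,0,0,52],[0,0,-3,0,0,0,52]]]' |tail -2
python3 -m pendant '[[[-1.5,0,-3,0,0,0,52],[-2,0,-3,0,0,0,30],[-1,-2,-3,0,0,0,30],[0,-2,-2,0,0,0,30],[0,0,0,0,0,0,30]]]' |tail -2
python3 - <<'E'
from h import *
st();print(wg(bot.get_obs()["ee_pos"]));save("wrist","w11"); tool(gw(165,30,190),[180,0,175.82])
E
```

```text
wrist_force: [0.3, -0.2, 0.2]
opening: 0.0442
wrist_force: [0.6, 0.8, 0.6]
opening: 0.0254
{'time': 33.583, 'q': [14.281, 10.002, 10.921, 91.084, -0.344, 108.018], 'ee_pos': [0.572, 0.144, 0.189], 'tcp_rot': [-179.95, 0.378, 86.263], 'wrist_force': [0.643, 0.754, 0.617], 'opening': 0.025}
[ 14.7 -18.4 188.8]
d cm [15.06 -4.82 -0.38] rv [-0.006  0.005 -1.563]
```

View pics/w11.png

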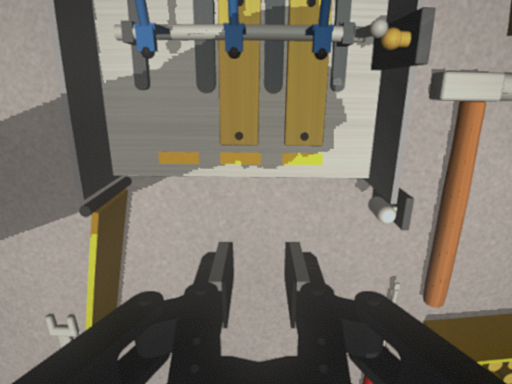

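Both blanks lie side by side with their tails level at about (240,145) and (304,145). The clip is still up with its feet showing. Next I go to the rod.

```bash

python3 -m pendant '[[[0,0,-1,0,0,-0.12,30],[0,0,0,0,0,-0.12,30],[0,0,0,0,0,-0.12,30],[0,0,0,0,0,-0.12,30],[0,0,0,0,0,-0.12,30]]]' |tail -1
python3 -m pendant '[[[0,0,0,0,0,-0.12,30],[0,0,0,0,0,-0.12,30],[0,0,0,0,0,-0.12,30],[0,0,0,0,0,-0.12,30],[0,0,0,0,0,-0.12,30]]]' |tail -1
python3 -m pendant '[[[0,0,0,0,0,-0.12,30],[0,0,0,0,0,-0.12,30],[0,0,0,0,0,-0.12,30],[0,0,0,0,0,0,30]]]' |tail -1
python3 - <<'E'
from h import *
st();tool(gw(166,31,190),[180,0,175.82])
E
```

```text
opening: 0.0259
opening: 0.0256
opening: 0.0258
{'time': 34.8, 'q': [14.44, 11.427, 11.68, 91.066, -0.024, 15.027], 'ee_pos': [0.577, 0.148, 0.181], 'tcp_rot': [-179.766, -0.779, 179.411], 'wrist_force': [-0.069, 0.816, 0.819], 'opening': 0.026}
d cm [ 4.49 14.94 -0.91] rv [-0.005 -0.013  0.063]
```

```bash

python3 -m pendant '[[[1.1,3.7,-0.5,-0.005,-0.013,0.063,30],[1.1,3.7,-0.5,0,0,0,30],[1.1,3.7,0,0,0,0,30],[1,3.5,0,0,0,0,30],[0,0,0,0,0,0,30]]]' |tail -1
python3 - <<'E'
from h import *
st();print(wg(bot.get_obs()["ee_pos"]));tool(gw(166,31,140),[180,0,175.82])
for t,z in [("clip_rod",.101)]:
    bot.camera("wrist")
    for r in bot.mark_of("wrist",t)[:4]: print(t,round(r["confidence"],2),np.round(r["uv"],1),wg(w("wrist",r["uv"],z)[0]))
E
```

```text
opening: 0.0258
{'time': 35.217, 'q': [28.906, 14.565, 15.877, 91.539, 0.144, 34.832], 'ee_pos': [0.544, 0.301, 0.185], 'tcp_rot': [-179.988, -0.268, 174.073], 'wrist_force': [1.26, 0.323, 0.448], 'opening': 0.026}
[169.6  21.  185.3]
d cm [ 0.96 -0.39  4.53] rv [-0.    -0.005 -0.03 ]
clip_rod 0.57 [256.3 188.5] [165.1  30.4 101. ]
```

```bash

python3 -m pendant '[[[0.9,-0.4,2,0,-0.005,-0.03,30],[0.2,-0.1,2,0,0,0,30],[0,0,1,0,0,0,30],[0,0,0,0,0,0,30]]]' |tail -1
python3 - <<'E'
from h import *
st();print(wg(bot.get_obs()["ee_pos"]));tool(gw(166,31,76),[180,0,175.82])
E
```

```text
opening: 0.0256
{'time': 35.65, 'q': [28.592, 12.19, 7.267, 85.097, -0.151, 33.361], 'ee_pos': [0.535, 0.291, 0.133], 'tcp_rot': [-179.864, 0.067, 175.231], 'wrist_force': [0.187, 0.442, 0.441], 'opening': 0.026}
[158.3  29.5 132.8]
d cm [0.16 0.78 5.68] rv [-0.002  0.001 -0.01 ]
```

```bash

python3 -m pendant '[[[0.1,0.6,0.5,0,0,-0.01,30],[0,0,0.5,0,0,0,30],[0,0,0,0,0,0,30]]]' |tail -1
python3 - <<'E'
from h import *
st();print(wg(bot.get_obs()["ee_pos"]));tool(gw(166,31,76),[180,0,175.82])
E
```

```text
opening: 0.026
{'time': 35.9, 'q': [28.954, 12.624, 6.69, 84.062, -0.154, 33.397], 'ee_pos': [0.536, 0.295, 0.123], 'tcp_rot': [-179.874, 0.088, 175.556], 'wrist_force': [0.334, 0.612, 0.427], 'opening': 0.026}
[163.2  29.  122.9]
d cm [0.2  0.29 4.69] rv [-0.002  0.002 -0.005]
```

```bash

python3 -m pendant '[[[0,0.15,1.5,0,0,0,30],[0,0,1.6,0,0,0,30],[0,0,1.2,0,0,0,30],[0,0,0,0,0,0,30]]]' |tail -2
python3 - <<'E'
from h import *
st();print(wg(bot.get_obs()["ee_pos"]))
E
python3 -m pendant '[[[0,0,0,0,0,0,0],[0,0,0,0,0,0,0],[0,0,0,0,0,0,0],[0,0,0,0,0,0,0]]]' 40
python3 - <<'E'
from h import *
st();print(wg(bot.get_obs()["ee_pos"]))
E
```

```text
wrist_force: [-0.8, 0.3, -0.7]
opening: 0.0259
{'time': 36.233, 'q': [29.012, 13.19, 2.776, 79.281, -0.158, 33.555], 'ee_pos': [0.538, 0.298, 0.081], 'tcp_rot': [179.964, 0.341, 175.456], 'wrist_force': [-0.807, 0.308, -0.713], 'opening': 0.026}
[165.5  26.6  81.4]
time: 36.57
ee_pos: [0.5382, 0.2972, 0.0818]
tcp_rot: [-180.0, 0.3, 175.4]
wrist_force: [0.4, 0.6, -5.7]
opening: 0.0088
{'time': 36.567, 'q': [28.989, 13.246, 2.881, 79.408, -0.17, 33.554], 'ee_pos': [0.538, 0.297, 0.082], 'tcp_rot': [-179.984, 0.284, 175.434], 'wrist_force': [0.424, 0.608, -5.731], 'opening': 0.009}
[165.2  26.5  81.8]
```

```bash

python3 -m pendant '[[[0,-0.87,-0.32,0,0,0,0],[0,-0.93,-0.19,0,0,0,0],[0,-0.93,-0.05,0,0,0,0],[0,0,0,0,0,0,0]]]'|tail -2
python3 - <<'E'
from h import *
print(wg(bot.get_obs()["ee_pos"]))
E
python3 -m pendant '[[[0,-0.94,0.09,0,0,0,0],[0,-0.91,0.23,0,0,0,0],[0,-0.86,0.36,0,0,0,0],[0,0,0,0,0,0,0]]]'|tail -2
python3 - <<'E'
from h import *
print(wg(bot.get_obs()["ee_pos"]))
E
```

```text
wrist_force: [0.6, -0.4, -8.4]
opening: 0.0084
[139.7  26.2  89.4]
wrist_force: [0.9, 2.0, -8.1]
opening: 0.0081
[110.3  26.3  84.8]
```

```bash

python3 -m pendant '[[[0,-0.7,0.55,0,0,0,0],[0,-0.65,0.65,0,0,0,0],[0,-0.5,0.6,0,0,0,0],[0,0,0,0,0,0,0]]]'|tail -2
python3 - <<'E'
from h import *
print(wg(bot.get_obs()["ee_pos"]))
E
```

```text
wrist_force: [-3.3, 5.8, 5.1]
opening: 0.0085
[90.5 26.4 66.7]
```

```bash

python3 -m pendant '[[[0,0,0,0,0,0,30],[0,0,0,0,0,0,30],[0,0,0,0,0,0,30],[0,0,-2,0,0,0,30],[0,0,-3,0,0,0,30]]]'|tail -2
python3 -m pendant '[[[0,0,-3,0,0,0,30],[0,0,-3,0,0,0,0],[0,0,-3,0,0,0,0],[0,-3,-2,0,0,0,0],[0,0,0,0,0,0,0]]]'|tail -2
python3 - <<'E'
from h import *
st();print(wg(bot.get_obs()["ee_pos"]));
for c in("wrist","scene","top"):
  bot.camera(c)
  for t,z in [("clip_rod",.086),("door_handle",.108)]:
    for r in bot.mark_of(c,t)[:3]: 
        g=wg(w(c,r["uv"],z)[0]); print(c,t,round(r["confidence"],2),np.round(r["uv"],1),g, "door a", np.round(np.arctan2(-g[0],120-g[1]),2))
tool(gw(-150,230,230),[180,0,86])
E
```

```text
wrist_force: [1.3, -0.1, 0.6]
opening: 0.0256
wrist_force: [0.5, 0.0, -0.5]
opening: 0.0003
{'time': 38.4, 'q': [19.589, 6.059, 10.644, 94.271, -0.042, 23.991], 'ee_pos': [0.529, 0.188, 0.226], 'tcp_rot': [179.911, 0.304, 175.599], 'wrist_force': [0.482, 0.03, -0.503], 'opening': 0.0}
[ 55.5  28.2 225.9]
wrist clip_rod 0.77 [299.6 174.1] [95.5 35.9 86. ] door a -0.85
wrist clip_rod 0.72 [312.  132.5] [105.   73.1  86. ] door a -1.15
scene clip_rod 0.76 [302.6 157.8] [99.5 29.1 86. ] door a -0.83
scene door_handle 0.73 [205.3 178.9] [-183.6  166.8  108. ] door a 1.82
top clip_rod 0.43 [200.  204.6] [95.2 66.8 86. ] door a -1.06
top door_handle 0.61 [274.9 233.4] [-204.   163.3  108. ] door a 1.78
d cm [ 19.98 -20.85  -0.94] rv [-1.000e-03 -2.000e-03  1.565e+00]
```

```bash

python3 -m pendant '[[[2.4,-2.6,0,0,0,0,0],[2.4,-2.6,0,0,0,0,0],[2.4,-2.8,0,0,0,0,0],[2.4,-2.8,0,0,0,0,0],[2.4,-2.8,0,0,0,0,0]]]'|tail -1
python3 -m pendant '[[[2,-3,0,0,0,0,0],[2,-3,0,0,0,0,0],[1,-3,0,0,0,0,0],[0,0,0,0,0,0,0]]]'|tail -1
python3 - <<'E'
from h import *
st();print(wg(bot.get_obs()["ee_pos"]));tool(gw(-185,207,98),[180,0,175.8])
E
```

```text
opening: -0.0001
opening: -0.0002
{'time': 39.6, 'q': [-4.401, -24.268, -17.214, 97.685, -0.253, -0.552], 'ee_pos': [0.332, -0.027, 0.213], 'tcp_rot': [-179.753, -0.634, 176.151], 'wrist_force': [-0.671, 0.633, 0.544], 'opening': -0.0}
[-173.   208.6  213.2]
d cm [-0.28 -1.15 11.53] rv [-0.004 -0.011  0.006]
```

```bash

python3 -m pendant '[[[0,-0.6,2.5,-0.004,-0.011,0,0],[0,-0.5,3,0,0,0,0],[0,0,3,0,0,0,0],[0,0,2,0,0,0,0],[0,0,0,0,0,0,0]]]'|tail -2
python3 - <<'E'
from h import *
st();print(wg(bot.get_obs()["ee_pos"]))
E
```

```text
wrist_force: [-0.9, 0.1, 0.6]
opening: -0.0004
{'time': 40.017, 'q': [-6.824, -26.742, -30.786, 85.587, 0.016, -2.665], 'ee_pos': [0.331, -0.04, 0.105], 'tcp_rot': [-179.998, 0.369, 175.841], 'wrist_force': [-0.942, 0.131, 0.61], 'opening': -0.0}
[-185.7  208.2  105.3]
```

```bash

python3 -m pendant '[[[-2.1,-0.5,0,0,0,0,0],[-2.1,-0.5,0,0,0,0,0],[-2,-0.25,0,0,0,0,0],[-2,-0.25,0,0,0,0,0],[0,0,0,0,0,0,0]]]'|tail -2
python3 - <<'E'
from h import *
print(wg(bot.get_obs()["ee_pos"]))
E
python3 -m pendant '[[[-2,0.25,0,0,0,0,0],[-2,0.25,0,0,0,0,0],[-2,0.25,0,0,0,0,0],[-1.8,0.8,0,0,0,0,0],[-1.8,0.8,0,0,0,0,0]]]'|tail -2
python3 - <<'E'
from h import *
g=wg(bot.get_obs()["ee_pos"]);print(g); bot.camera("scene")
for r in bot.mark_of("scene","door_handle")[:2]: 
        g=wg(w("scene",r["uv"],.108)[0]); print(r["confidence"],g, "door a", np.round(np.arctan2(-g[0],120-g[1]),2))
E
```

```text
wrist_force: [-0.3, -0.2, 0.8]
opening: -0.0
[-199.3  123.   108.1]
wrist_force: [-1.3, 0.8, 0.6]
opening: 0.0001
[-173.4   25.2  112.9]
0.91 [-163.3    1.7  108. ] door a 0.94
```

```bash

python3 -m pendant '[[[-1.9,1.4,0.4,0,0,0,0],[-1.9,1.4,0.4,0,0,0,0],[-1.8,1.5,0.3,0,0,0,0],[-1,1.6,0.1,0,0,0,0],[-1,1.6,0,0,0,0,0]]]'|tail -2
python3 - <<'E'
from h import *
g=wg(bot.get_obs()["ee_pos"]);print(g); bot.camera("scene")
for r in bot.mark_of("scene","door_handle")[:2]: 
        g=wg(w("scene",r["uv"],.108)[0]); print(r["confidence"],g, "door a", np.round(np.arctan2(-g[0],120-g[1]),2))
E
```

```text
wrist_force: [-2.7, 0.4, -0.6]
opening: -0.0
[-96.  -50.  104.3]
```

```bash

python3 -m pendant '[[[-0.9,1.5,0,0,0,0,0],[-0.8,1.5,0,0,0,0,0],[-0.6,1.5,0,0,0,0,0],[0,0,0,0,0,0,0]]]'|tail -2
python3 - <<'E'
from h import *
g=wg(bot.get_obs()["ee_pos"]);print(g); bot.camera("scene")
for r in bot.mark_of("scene","door_handle")[:2]: 
        g=wg(w("scene",r["uv"],.108)[0]); print(r["confidence"],g, "door a", np.round(np.arctan2(-g[0],120-g[1]),2))
E
python3 -m pendant '[[[-0.1,0.8,0,0,0,0,0],[-0.1,0.8,0,0,0,0,0],[0,0.8,0,0,0,0,0],[0,0,0,0,0,0,0]]]'
python3 - <<'E'
from h import *
g=wg(bot.get_obs()["ee_pos"]);print(g)
E
```

```text
wrist_force: [0.7, 0.1, -0.4]
opening: -0.0001
[-49.3 -71.2 106.7]
0.97 [-24.2 -75.  108. ] door a 0.12
0.51 [-460.2  -18.5  108. ] door a 1.28
time: 42.23
ee_pos: [0.6222, 0.0931, 0.1076]
tcp_rot: [-179.3, 0.1, 175.7]
wrist_force: [0.0, 0.7, 0.1]
opening: -0.0002
[-32.2 -72.1 107.6]
```

```bash

python3 -m pendant '[[[0,1,0,0,0,0,0],[0,1,0,0,0,0,0],[0,1,0,0,0,0,0]]]'
python3 - <<'E'
from h import *
g=wg(bot.get_obs()["ee_pos"]);print(g); bot.camera("scene")
for r in bot.mark_of("scene","door_handle")[:2]: 
        g=wg(w("scene",r["uv"],.108)[0]); print(r["confidence"],g, "door a", np.round(np.arctan2(-g[0],120-g[1]),2))
E
```

```text
time: 42.48
ee_pos: [0.6228, 0.1044, 0.1078]
tcp_rot: [-177.1, 0.2, 174.8]
wrist_force: [-7.7, -70.0, 11.8]
opening: -0.0003
[-20.9 -71.9 107.8]
0.67 [ 12.3 -78.8 108. ] door a -0.06
0.32 [-47.5 -48.1 108. ] door a 0.28
```

The door is on its stop: 70 N, with the finger at x -21 as expected for angle 0. I back off and take a last look.

```bash

python3 -m pendant '[[[0,-1.5,0,0,0,0,0],[0,-2,0,0,0,0,0],[0,-2,-2,0,0,0,0],[0,-1,-3,0,0,0,0],[0,0,-3,0,0,0,0]]]'|tail -2
python3 -m pendant '[[[0,-3,-3,0,0,0,0],[0,-3,-3,0,0,0,0],[0,-3,-2,0,0,0,0],[0,-3,0,0,0,0,0],[0,0,0,0,0,0,0]]]'|tail -2
python3 - <<'E'
from h import *
st()
for c in("scene","top"):
  a=save(c,"fin_"+c)
  for t,z in (("door_handle",.108),("clip_rod",.086)):
   for r in bot.mark_of(c,t)[:2]:
    g=wg(w(c,r["uv"],z)[0]); print(c,t,round(r["confidence"],2),g)
s=cv2.imread("pics/fin_scene.png")[90:240,200:400]; t=cv2.imread("pics/fin_top.png")[80:260,120:360]
cv2.imwrite("pics/fin.png",np.vstack([cv2.resize(s,(480,300),interpolation=2)[:,:] ,cv2.resize(t,(480,300),interpolation=2)]))
E
```

```text
wrist_force: [1.6, -0.6, 0.2]
opening: -0.0002
wrist_force: [-0.0, -0.4, -0.9]
opening: -0.0002
{'time': 43.417, 'q': [-5.833, 14.943, 27.306, 102.401, -3.286, -0.414], 'ee_pos': [0.602, -0.078, 0.283], 'tcp_rot': [-176.715, -0.062, 174.581], 'wrist_force': [-0.038, -0.366, -0.906], 'opening': -0.0}
scene door_handle 0.76 [  2.3 -64.  108. ]
scene clip_rod 0.56 [102.5  36.2  86. ]
scene clip_rod 0.25 [67.2 32.2 86. ]
top door_handle 0.58 [-10.2 -68.5 108. ]
top door_handle 0.26 [-256.  -142.4  108. ]
top clip_rod 0.63 [106.   28.5  86. ]
top clip_rod 0.23 [138.7  26.5  86. ]
```

View pics/fin.png

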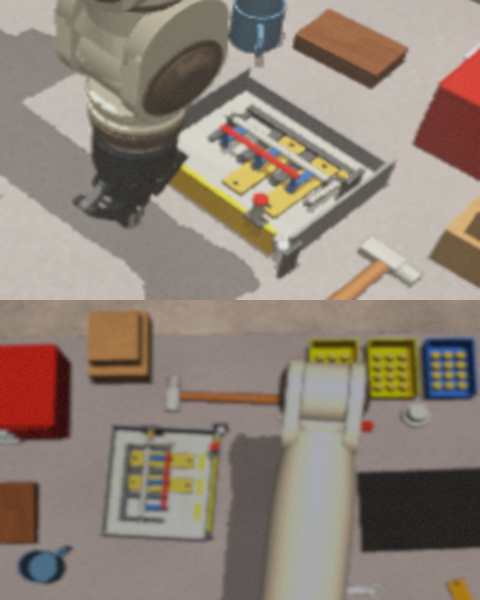

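The door is shut, the clip is down on both blanks, the mat is empty and the bystanders are where they were.

```bash
python3 -c "
from workcell import bot
print(bot.job_done())"
```

```text
the job is handed in; nothing more can be done
None
```

The job is handed in, and my last checks showed everything in place. I opened the door to about 1.8 rad and lifted the clip until it latched. The two brass blanks on the mat went into the middle bay and the y -61 bay. Then I lowered the clip onto them and pushed the door shut. The run ended at about 43 s of the 210 s allowed.

- **Blanks:** both met the back stop, at 28 N and 39 N. The first blank's tail measured x 46 mm against the ideal 45, and the second was level with it in the picture. Partway through, one blank was knocked a few centimetres aside, so I measured it again before picking it up.
- **Clip:** it stayed down on the blanks after I let go, at roughly 0.2 to 0.3 rad. The last readings of the rod were coarse and about 1 cm apart.
- **Door:** the final push read about 70 N with the door on its stop. That is below the 120 N wrist limit, but more than was needed. I pushed with the fingers, so I took the 40 N limit on the arm and gripper body not to apply. In the last pictures the two cameras put the handle at x +2 and -10 mm, which fits a shut door within their error.
- **Bystanders:** those the last pictures show (mug, case, hammer, bushing) looked unmoved. The screwdriver was mostly behind the arm there, but I never went near it.

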